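# Decant the nuts and close the tub

## Robot

A 6-joint arm with a two-finger parallel gripper is mounted at the origin on the work surface. World frame = base frame: x ahead of the robot, y to its left, z up, the work surface at z = 0. Lengths are in m, angles in rad, forces in N, time in s.
With the tool pointing down it reaches from about 0.25 to 0.8 m from the base axis. Payload 8.5 kg.
Tool frame: the origin (TCP) lies on the centre line of the jaws, within the pads' length; the fingertips stand 14 mm ahead of it and the grasp point (between the pads) lies 5 mm behind it; x points along the fingers, z is the direction in which the jaws open and shut, and the axes are right-handed (so a half turn about x gives the same grasp; the last joint's range is limited). The gripper opens to 85 mm and grips with 20 to 120 N. Pads are 22 mm wide; open, the fingers measure 114 mm over their backs; the gripper's body (76 mm by 85 mm) begins 54 mm behind the grasp point. The pads swing forward as they close: fully open they stand 13 mm farther back than shut.
Start: joints at [-1.162, 0.238, -0.013, 1.319, 0, 1.571], TCP at [0.209, -0.482, 0.245] pointing down, gripper open.
Joint ranges: [-2.66, 2.66], [-1.03, 1.9], [-1.14, 1.46], [-1.82, 2.27], [-1.45, 1.34], [-3.14, 3.14]. Speed limits (rad/s): [2.22, 2.22, 2.79, 3.14, 3.14, 3.14].

## Interface

Orientations are given as a unit quaternion [x, y, z, w].
In Python, from bench import bot gives the robot as it stands.
- The arm moves only by the tool play_rows, never from a script. Its argument "increments" is a list of rows, each an object of numbers: "grip": the finger opening in cm, from 0 to 8.54; "x", "y", "z": the shift along the tool's x, y, z in cm; "wx", "wy", "wz": the turn, a rotation vector about the tool's x, y, z in rad. In form: [{"grip": .., "x": .., "y": .., "z": .., "wx": .., "wy": .., "wz": ..}, ...]. A call has 1 to 12 rows; each row is the pose to reach, as a shift and turn from the pose commanded when the call began, along the tool's axes at that moment; what a row does not reach only later rows make up. A row lasts 1/12 s, in which the tool goes at most 41.7 mm and 7.16 degrees, less where a joint would pass 70% of its speed; a pose out of reach is approached as far as the arm can. A call with a gripper value outside its range is refused whole. The fingers move at their own pace and stop on an object; the grip force is fixed at half the most. Time passes only in rows, so rows that repeat a pose let the fingers close. It gives the time, the measured TCP pose, the force and the opening at its end, in the units of the state.
- bot.observe(): the state, without advancing time (a new reading comes with each control period).
- bot.grab_frame(name): name is "side" or "top" or "wrist"; returns a dict with "pixels" (420x560x3 uint8, blue, green, red), "intrinsics" (3x3 intrinsics, pixels), "distortion" ([k1, k2, p1, p2, k3] as OpenCV has them; the pictures are not rectified), "world_from_camera" (4x4, takes a point from camera to world coordinates); the wrist camera has in their place "tool_from_camera" (4x4, takes a point from camera to tool coordinates, whose origin is the TCP and whose axes are the tool frame's). Camera axes: x right, y down, z forward; pixel columns grow to the right and rows downward; lengths in m; the calibration is good to about 2 mm. A picture is of the moment at which its call begins: read the wrist's pose just before it. There is no depth.
- bot.hand_in(): hands the job in, once; it reports no verdict.
The state is a dict: "time_s": time; "joint_positions": joint angles; "qvel": joint speeds; "joint_torque": joint torques, N m; "tcp_pos": TCP position; "tcp_rot": TCP orientation; "ft_force": force on the tool from outside, world axes, zero at the start; "moment": the same for the moment, N m; "opening": finger opening in m.
Only numpy, scipy, OpenCV 4.12 (cv2) and the standard library are available. Lean on these libraries where they do the work, as an engineer would, in place of code of your own. Each camera call takes 0.05 s, during which the arm holds its last target. There are 200 camera calls.

## Task

Tip all four nuts out of the blue cup into the white tub, then stand the empty cup upright on the green mat again, wholly on it. Then take the lid from the sloping rack and lower it gently onto the tub, rim down and grip bar up, until it is fully home in the mouth. Set things down rather than drop them, and do not disturb the jar, the tin or the pepper mill.

Things in the scene. Friction and masses are not known exactly. Their poses are not given: they have to be found in the camera images.
- tub: White stoneware tub, open on top, fixed: outside 120 mm along its x, 160 along its y, 85 high; walls and floor 5 mm thick, so its mouth is 110 x 150 mm. Origin: centre of its underside; z up. With the lid fully home, the lid's origin is 85 mm straight above this one and their x axes are parallel (either way round).
- lid: The tub's lid, about 0.2 kg: pale wooden plate 120 mm (x) by 160 (y), z 0 to 6 mm; white rim frame under it, 104 x 144 mm outside, z -12 to 0, goes into the tub's mouth with 3 mm to spare all round; red grip bar on top (see lid_bar). Origin: centre of the plate's underside; z out on the bar side. Starts on the rack rim side down, its z leaning 38 degrees from vertical to the rack's -x.
- lid_bar (a point): Middle of the lid's red grip bar, 21 mm along z from the lid's origin, axes as the lid's. The bar is 70 mm long (x), 14 mm wide (y) and stands 30 mm high (z 6 to 36 mm in the lid's frame).
- rack: Fixed steel draining rack, about 130 x 170 mm, 110 mm high: three slats slope at 38 degrees up towards its +x, and a lip at the low end (its -x, robot's side) stops the lid; the lip does not stand above the lid's plate. Origin: on the counter under the middle; z up.
- cup: Blue metal cup, no handle, 85 mm high, flaring from 56 mm diameter at the foot to 72 at the rim (66 at 52 mm up), wall 3 mm, floor 4 mm, open on top, about 0.12 kg. Origin: centre of its underside; z out of the mouth. Starts upright on the mat with the four nuts in it; smooth inside: they slide out once its axis is about 115 degrees from upright.
- mat: Fixed green ribbed mat, 170 x 170 mm, 4 mm thick. Origin: centre of its underside on the counter; z up; the cup's origin is 4 mm above it when the cup stands there.
- nut0: One of four round brown macadamia nuts in the shell, 22 mm diameter, 12 g; origin at its centre. Starts in the cup.
- nut1: One of four round brown macadamia nuts in the shell, 22 mm diameter, 12 g; origin at its centre. Starts in the cup.
- nut2: One of four round brown macadamia nuts in the shell, 22 mm diameter, 12 g; origin at its centre. Starts in the cup.
- nut3: One of four round brown macadamia nuts in the shell, 22 mm diameter, 12 g; origin at its centre. Starts in the cup.
- jar: Bystander: amber jam jar with yellow cap, 62 mm diameter, 95 mm high, loose. Origin: centre of its underside; z up.
- tin: Bystander: steel tin with a yellow band, 68 mm diameter, 105 mm high, loose. Origin: centre of its underside; z up.
- mill: Bystander: dark wooden pepper mill, 54 mm diameter, 160 mm high, loose. Origin: centre of its underside; z up.
Not all that is in view belongs to the job. Several things have the shape of the cup; the one meant has the colours described above. Several things have the shape of the lid; the one meant has the colours described above.

How it is judged:
On the way, in this order (a step that is already met when the one before it is completed fails the run):
1. all four nuts are in the tub (x of nut0 in the frame of tub between -0.055 and 0.055 m and y of nut0 in the frame of tub between -0.075 and 0.075 m and z of nut0 in the frame of tub between 0 and 0.08 m and x of nut1 in the frame of tub between -0.055 and 0.055 m and y of nut1 in the frame of tub between -0.075 and 0.075 m and z of nut1 in the frame of tub between 0 and 0.08 m and x of nut2 in the frame of tub between -0.055 and 0.055 m and y of nut2 in the frame of tub between -0.075 and 0.075 m and z of nut2 in the frame of tub between 0 and 0.08 m and x of nut3 in the frame of tub between -0.055 and 0.055 m and y of nut3 in the frame of tub between -0.075 and 0.075 m and z of nut3 in the frame of tub between 0 and 0.08 m), for 0.2 s.
2. the cup stands upright on the mat, released (angle between cup's own z axis and vertical below 0.08 rad and x of cup in the frame of mat between -0.063 and 0.063 m and y of cup in the frame of mat between -0.063 and 0.063 m and z of cup in the frame of mat below 0.008 m and contact force between cup and the fingers below 0.2 N), for 0.2 s.
At the end, for the whole second after the job is handed in: All nuts in the tub; cup upright (0.08 rad) on the mat, axis within 63 mm of its centre along each mat axis; lid rim down in the tub, level (0.04 rad), centred (6 mm), turned within 0.08 rad either way round, its origin 82 to 88.5 mm above the tub's underside; all released, lid at rest (all of step 1 and all of step 2 and angle between lid's own z axis and vertical below 0.04 rad and horizontal distance between lid and tub below 0.006 m and angle between the x axis of lid and the x axis of tub, either way round below 0.08 rad and z of lid in the frame of tub between 0.082 and 0.0885 m and contact force between lid and the fingers below 0.2 N and linear speed of lid below 0.02 m/s); the robot touches nothing.
It fails at once if the jam jar is shoved more than 30 mm or tipped (distance of jar from where it was at the start of the episode above 0.03 m or angle between jar's own z axis and vertical above 0.35 rad).
It fails at once if the tin is shoved more than 30 mm or tipped (distance of tin from where it was at the start of the episode above 0.03 m or angle between tin's own z axis and vertical above 0.35 rad).
It fails at once if the pepper mill is shoved more than 30 mm or tipped (distance of mill from where it was at the start of the episode above 0.03 m or angle between mill's own z axis and vertical above 0.35 rad).
It fails at once if the lid is dropped or slammed into the tub (over 0.45 m/s within 20 mm of home) (horizontal distance between lid and tub below 0.04 m and z of lid in the frame of tub below 0.105 m and linear speed of lid above 0.45 m/s).
It fails at once if the cup is dropped or slammed down (over 0.5 m/s within 20 mm of the mat) (z of cup in the frame of mat below 0.024 m and linear speed of cup above 0.5 m/s).
It also fails if it takes over 72 s, if anything falls off the work surface, if the arm or the gripper's body presses on something with over 40 N, if the wrist force passes 120 N, or if a joint passes its speed limit or range.

## Working session

There is one attempt and no reset: what is moved stays moved. The work goes in short steps, Python scripts to look and compute and a tool call to move; the robot and the scene stay as the last step left them, time stands still between calls to the robot, and variables do not carry over. Pictures are saved under pics/ and viewed, about 8 in all and at most 12, crops included, and the job is handed in when it is done.

Besides the shell and the picture viewer there is one more tool, called after "Call:" as a command line: name --argument value ..., lists and objects as JSON in quotes. play_rows: Moves the arm, as the interface text tells. Its arguments: {"type":"object","properties":{"increments":{"type":"array","items":{"type":"object","properties":{"grip":{"type":"number"},"x":{"type":"number"},"y":{"type":"number"},"z":{"type":"number"},"wx":{"type":"number"},"wy":{"type":"number"},"wz":{"type":"number"}}}}},"required":["increments"]}

```bash
ls; mkdir -p pics; python3 - <<'E'
from bench import bot
import cv2,json,pickle
s=bot.observe();print({k:(v if not hasattr(v,'tolist') else v.tolist()) for k,v in s.items()})
for n in ("top","side"):
    f=bot.grab_frame(n);cv2.imwrite(f"pics/{n}0.png",f["pixels"]);pickle.dump(f,open(f"{n}0.pkl","wb"))
    print(n,f["intrinsics"],f["distortion"],f["world_from_camera"])
f=bot.grab_frame("wrist");pickle.dump(f,open("wrist0.pkl","wb"));print(f["tool_from_camera"])
E
```

```text
pics
{'time_s': 0.0, 'joint_positions': [-1.1620065362879684, 0.23875245289920402, -0.014215495990506396, 1.3191859749212305, -6.9127892301746e-06, 1.5707976798561556], 'qvel': [0.0004754286098975157, 0.0008946310194197096, 0.00014534527005179919, -0.0005990242281891119, -0.001026005447936391, -0.00047770434612061775], 'joint_torque': [-0.0012019478890579194, -53.87753248214722, 34.644126892089844, 0.018339782254770398, 2.0173227994746412e-05, -6.541277599581008e-06], 'tcp_pos': [0.20853751047476932, -0.481401246813693, 0.2447075506440527], 'tcp_rot': [0.3883663588918617, 0.5914815040015285, -0.38784355577057533, 0.5906763732810073], 'ft_force': [0.24518978506130004, 1.2234963256593188, -0.0567927369520001], 'moment': [-0.07863320683023899, -0.008353422903361538, 0.014120814512145533], 'opening': 0.0854624828048995}
top [[382.62667344   0.         277.99962189]
 [  0.         382.62667344 211.70490313]
 [  0.           0.           1.        ]] [-0.02815611  0.          0.          0.          0.        ] [[ 0.0069797  -0.98352805  0.18062077  0.43971576]
 [-0.99993628 -0.00526196  0.00998761 -0.00889521]
 [-0.00887267 -0.18067897 -0.9835021   0.85164941]
 [ 0.          0.          0.          1.        ]]
side [[453.50756481   0.         276.67758461]
 [  0.         453.50756481 212.38940459]
 [  0.           0.           1.        ]] [0.01201853 0.         0.         0.         0.        ] [[-0.9925525  -0.08249815  0.08963026  0.49362716]
 [-0.12174439  0.64627402 -0.7533314   0.70959206]
 [ 0.00422274 -0.75863294 -0.65150459  0.72254426]
 [ 0.          0.          0.          1.        ]]
[[-1.00573190e-03 -2.89021349e-01  9.57322124e-01 -1.28061948e-01]
 [ 7.93819945e-04 -9.57322537e-01 -2.89020639e-01  7.42665679e-02]
 [ 9.99999179e-01  4.69264119e-04  1.19224073e-03  4.32272014e-04]
 [ 0.00000000e+00  0.00000000e+00  0.00000000e+00  1.00000000e+00]]
```

View pics/top0.png

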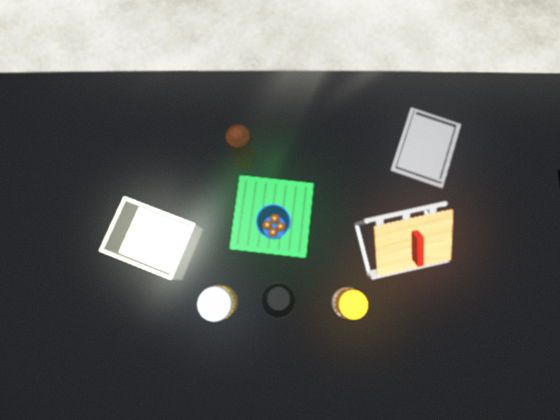

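View pics/side0.png

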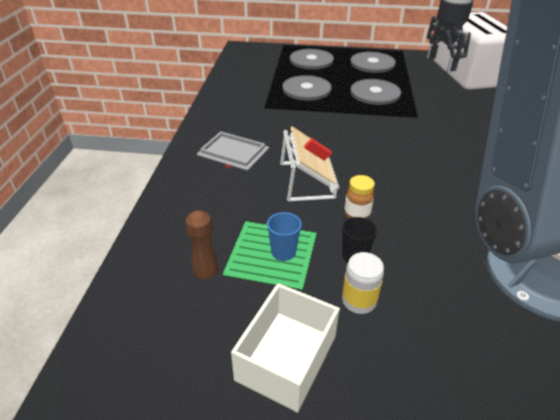

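```bash
python3 - <<'E'
import cv2,pickle,numpy as np
t=pickle.load(open("top0.pkl","rb"))["pixels"];s=pickle.load(open("side0.pkl","rb"))["pixels"]
def c(im,x,y,w,h,z): return cv2.resize(im[y:y+h,x:x+w],None,fx=z,fy=z,interpolation=cv2.INTER_CUBIC)
o=np.zeros((600,800,3),np.uint8)
o[:300,:400]=c(t,90,190,133,100,3)[:300,:400] if 0 else cv2.resize(t[185:291,85:226],(400,300),interpolation=2)
def put(im,x,y,w,r,cc):
    h=w*3//4; o[r:r+300,cc:cc+400]=cv2.resize(im[y:y+h,x:x+w],(400,300),interpolation=2)
put(t,92,190,120,0,0); put(t,345,195,120,0,400); put(s,220,285,160,300,0); put(s,260,120,120,300,400)
cv2.imwrite("pics/comp.png",o)
for n,im in(("top",t),("side",s)):
    hsv=cv2.cvtColor(im,cv2.COLOR_BGR2HSV)
    for nm,lo,hi in(("green",(50,100,60),(75,255,255)),("blue",(100,100,40),(125,255,255)),("red",(0,180,100),(6,255,255))):
        m=cv2.inRange(hsv,lo,hi);k,l,st,ce=cv2.connectedComponentsWithStats(m)
        i=1+np.argmax(st[1:,4]);print(n,nm,st[i],ce[i].round(1))
        p=cv2.findNonZero((l==i).astype(np.uint8));print("  rect",cv2.boxPoints(cv2.minAreaRect(p)).round(1).tolist())
        if nm=="blue":print("  ell",cv2.fitEllipse(cv2.convexHull(p)))
E
```

```text
top green [ 229  155   86  104 5320] [271.4 212.2]
  rect [[227.89999389648438, 249.5], [240.3000030517578, 150.6999969482422], [318.70001220703125, 160.5], [306.29998779296875, 259.29998779296875]]
top blue [257 205  33  33 316] [275.7 221.5]
  rect [[257.0, 205.0], [289.0, 205.0], [289.0, 237.0], [257.0, 237.0]]
  ell ((272.93475341796875, 221.16885375976562), (32.50596618652344, 33.12859344482422), 5.158761501312256)
top red [412 231  11  35 310] [417.5 247.5]
  rect [[411.8999938964844, 231.10000610351562], [421.70001220703125, 230.6999969482422], [423.1000061035156, 264.79998779296875], [413.29998779296875, 265.20001220703125]]
side green [ 222  221   95   69 3605] [268.  257.9]
  rect [[221.60000610351562, 274.8999938964844], [232.1999969482422, 216.6999969482422], [316.3999938964844, 232.0], [305.79998779296875, 290.20001220703125]]
side blue [ 266  211   36   49 1284] [283.7 233.6]
  rect [[264.29998779296875, 214.60000610351562], [298.3999938964844, 207.60000610351562], [308.1000061035156, 254.39999389648438], [274.0, 261.5]]
  ell ((283.57452392578125, 234.2946319580078), (40.0148811340332, 48.731689453125), 179.2960662841797)
side red [305 139  26  20 242] [317.7 148.9]
  rect [[304.70001220703125, 146.5], [310.3999938964844, 137.89999389648438], [330.8999938964844, 151.60000610351562], [325.20001220703125, 160.1999969482422]]
```

View pics/comp.png

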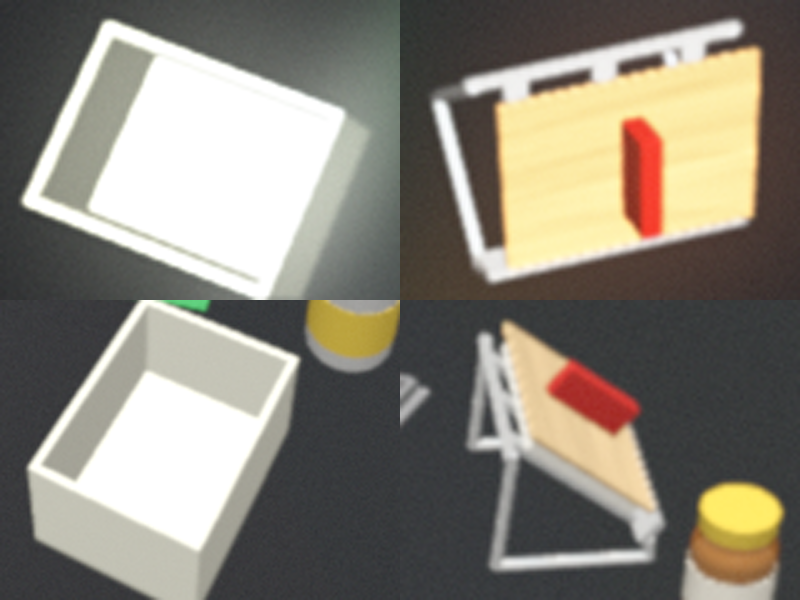

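```bash
cat >h.py <<'E'
import numpy as np,cv2,pickle
from scipy.optimize import least_squares
from scipy.spatial.transform import Rotation as R
F={n:pickle.load(open(f"{n}0.pkl","rb")) for n in("top","side")}
def proj(f,P,W=None):
    W=np.array(f["world_from_camera"]) if W is None else W
    Rc=W[:3,:3].T; t=-Rc@W[:3,3]
    return cv2.projectPoints(np.atleast_2d(P).astype(float),cv2.Rodrigues(Rc)[0],t,np.array(f["intrinsics"]),np.array(f["distortion"],float))[0][:,0]
def ray(f,px,z,W=None):
    W=np.array(f["world_from_camera"]) if W is None else W
    u=cv2.undistortPoints(np.array([[px]],float),np.array(f["intrinsics"]),np.array(f["distortion"],float))[0,0]
    d=W[:3,:3]@[u[0],u[1],1]; return W[:3,3]+d*(z-W[2,3])/d[2]
E
python3 - <<'E'
from h import *
T,S=F["top"],F["side"]
# tub: x,y,yaw
loc=lambda a,b,z:np.array([a,b,z])
def tubP(p,L): return R.from_euler('z',p[2]).apply(L)+[p[0],p[1],0]
# order: top view far-left (+x,+y) etc.; world corner approx
tp=[(124.4,196),(194.9,223.6),(98.6,250.6)]; sd=[(278,285.8),(339.6,308.2),(231.2,351.4),(298,385.8),(235.2,381)]
for p in tp: print("tub corner top",ray(T,p,.085).round(3))
for p in sd[:4]: print("tub corner side",ray(S,p,.085).round(3))
for n,p,z in[("mill",(237,136),.155),("jar",(352.5,304.5),.095),("tin",(214,304),.105),("black",(278,299.5),.085),("cup",(273.5,221.3),.089)]: print(n,ray(T,p,z).round(4))
for p in[(240,177),(313,183),(306,256),(230.5,250)]: print("mat",ray(T,p,.004).round(4))
# lid
L=np.array([[60,80,6],[60,-80,6],[-60,-80,6],[-60,80,6]])/1000
lt=np.array([(374.1,226.5),(453,209.1),(451.5,260.1),(377.4,275.1)])
ls=np.array([(297.5,162.6),(292.1,126.6),(336.5,182.4)])
def lid(p): return R.from_euler('zy',[p[3],-np.radians(38)])
def pts(p,L): return lid(p).apply(L)+p[:3]
f=lambda p: np.r_[(proj(T,pts(p,L))-lt).ravel(),(proj(S,pts(p,L[[0,1,3]]))-ls).ravel()]
r=least_squares(f,[.4,-.35,.08,0]);print("lid",r.x.round(4),r.fun.round(1))
print("bar top ends",proj(T,pts(r.x,[[.035,0,.036],[-.035,0,.036]])).round(1),proj(S,pts(r.x,[[.035,0,.036],[-.035,0,.036]])).round(1))
E
```

```text
tub corner top [0.612 0.317 0.085]
tub corner top [0.555 0.168 0.085]
tub corner top [0.499 0.361 0.085]
tub corner side [0.554 0.175 0.085]
tub corner side [0.442 0.211 0.085]
tub corner side [0.612 0.318 0.085]
tub corner side [0.501 0.362 0.085]
mill [0.7155 0.0782 0.155 ]
jar [ 0.3977 -0.146   0.095 ]
tin [0.3972 0.1195 0.105 ]
black [ 0.4058 -0.0023  0.085 ]
cup [0.56   0.0078 0.089 ]
mat [0.6759 0.0874 0.004 ]
mat [ 0.6624 -0.0797  0.004 ]
mat [ 0.4964 -0.0627  0.004 ]
mat [0.5086 0.1044 0.004 ]
lid [ 0.5209 -0.2766  0.0744  0.2184] [-2.8 -0.7  1.   1.5  2.8  0.6 -0.1 -1.1  0.4  1.9  0.9 -3.4 -2.1  2.7]
bar top ends [[417.7 237. ]
 [419.5 266.3]] [[310.7 139.8]
 [331.2 152.3]]
```

```bash
cat >>h.py <<'E'
def cupP(x,y,z0=.004):
    a=np.linspace(0,2*np.pi,60,endpoint=False);o=np.ones(60)
    return np.vstack([np.c_[x+r*np.cos(a),y+r*np.sin(a),(z0+h)*o] for r,h in((.028,0),(.036,.085))])
def rot(yaw,pitch_down,roll=0):
    "tool x yawed and pitched down, tool z horizontal to the left at roll 0, then roll about tool x"
    x=np.array([np.cos(yaw)*np.cos(pitch_down),np.sin(yaw)*np.cos(pitch_down),-np.sin(pitch_down)])
    z=np.array([-np.sin(yaw),np.cos(yaw),0]);return R.from_matrix(np.c_[x,np.cross(z,x),z])*R.from_rotvec([roll,0,0])
def inc(pos,rt,now=None):
    from bench import bot
    s=bot.observe() if now is None else now;R0=R.from_quat(s["tcp_rot"])
    d=R0.inv().apply(np.array(pos)-s["tcp_pos"])*100;w=(R0.inv()*rt).as_rotvec()
    print(dict(zip(("x","y","z","wx","wy","wz"),np.r_[d,w].round(3).tolist())),"rows>=",np.ceil(max(np.linalg.norm(d)/4.17,np.degrees(np.linalg.norm(w))/7.16)))
E
python3 - <<'E'
from h import *
from bench import bot
T,S=F["top"],F["side"]
bb=lambda q:np.r_[q.min(0),q.max(0)]
def f(p):
    a=bb(proj(T,cupP(*p)));b=bb(proj(S,cupP(*p)))
    return np.r_[a-[257,205,289.5,237.5],b-[266,211,301.5,259.5]]
r=least_squares(f,[.56,.008],diff_step=1e-3);print(r.x,r.fun.round(1))
s=bot.observe();print(R.from_quat(s["tcp_rot"]).as_matrix().round(3))
for z in(1,-1):
    rt=rot(0,np.pi/4,0 if z>0 else np.pi); inc([.45,0,.22],rt)
E
```

```text
[0.56167703 0.00753287] [-1.2 -2.   2.   1.5  0.8  0.4 -0.3  0.9]
[[-0.     0.918  0.397]
 [ 0.001  0.397 -0.918]
 [-1.     0.    -0.001]]
{'x': 2.523, 'y': 41.291, 'z': -34.581, 'wx': -2.546, 'wy': -1.055, 'wz': -0.22} rows>= 23.0
{'x': 2.523, 'y': 41.291, 'z': -34.581, 'wx': 0.387, 'wy': -0.162, 'wz': 0.774} rows>= 13.0
```

```bash
python3 - <<'E'
from h import *
from bench import bot
inc([.38,0,.30],R.from_quat(bot.observe()["tcp_rot"]))
E
```

```text
{'x': -5.474, 'y': 34.868, 'z': -37.372, 'wx': 0.0, 'wy': 0.0, 'wz': 0.0} rows>= 13.0
```

Call:
play_rows --increments '[{"x": -5.5, "y": 6, "z": -6, "grip": 8.5}, {"x": -5.5, "y": 35, "z": -37.4, "wx": -0.8}, {"x": -5.5, "y": 35, "z": -37.4, "wx": -0.8}, {"x": -5.5, "y": 35, "z": -37.4, "wx": -0.8}, {"x": -5.5, "y": 35, "z": -37.4, "wx": -0.8}, {"x": -5.5, "y": 35, "z": -37.4, "wx": -0.8}, {"x": -5.5, "y": 35, "z": -37.4, "wx": -0.8}, {"x": -5.5, "y": 35, "z": -37.4, "wx": -0.8}, {"x": -5.5, "y": 35, "z": -37.4, "wx": -0.8}, {"x": -5.5, "y": 35, "z": -37.4, "wx": -0.8}, {"x": -5.5, "y": 35, "z": -37.4, "wx": -0.8}, {"x": -5.5, "y": 35, "z": -37.4, "wx": -0.8}]'

```text
invalid input
```

```bash
python3 - <<'E'
from h import *
from bench import bot
s=bot.observe();print(s["tcp_pos"],np.round(s["joint_positions"],3),R.from_quat(s["tcp_rot"]).as_matrix().round(3))
inc([.42,0,.25],rot(0,np.pi/4,0));inc([.42,0,.25],rot(0,np.pi/4,np.pi))
E
```

```text
[ 0.20855942 -0.48146037  0.2448195 ] [-1.162  0.239 -0.014  1.319  0.     1.571] [[-0.     0.918  0.397]
 [ 0.001  0.397 -0.918]
 [-1.     0.    -0.001]]
{'x': -0.476, 'y': 38.538, 'z': -35.777, 'wx': -2.546, 'wy': -1.055, 'wz': -0.22} rows>= 23.0
{'x': -0.476, 'y': 38.538, 'z': -35.777, 'wx': 0.387, 'wy': -0.162, 'wz': 0.774} rows>= 13.0
```

Call:
play_rows --increments '[{"grip": 8.5, "x": -5.5, "y": 6, "z": -6, "wx": 0, "wy": 0, "wz": 0}, {"grip": 8.5, "x": -5.5, "y": 35, "z": -37.4, "wx": -0.8, "wy": 0, "wz": 0}, {"grip": 8.5, "x": -5.5, "y": 35, "z": -37.4, "wx": -0.8, "wy": 0, "wz": 0}, {"grip": 8.5, "x": -5.5, "y": 35, "z": -37.4, "wx": -0.8, "wy": 0, "wz": 0}, {"grip": 8.5, "x": -5.5, "y": 35, "z": -37.4, "wx": -0.8, "wy": 0, "wz": 0}, {"grip": 8.5, "x": -5.5, "y": 35, "z": -37.4, "wx": -0.8, "wy": 0, "wz": 0}, {"grip": 8.5, "x": -5.5, "y": 35, "z": -37.4, "wx": -0.8, "wy": 0, "wz": 0}, {"grip": 8.5, "x": -5.5, "y": 35, "z": -37.4, "wx": -0.8, "wy": 0, "wz": 0}, {"grip": 8.5, "x": -5.5, "y": 35, "z": -37.4, "wx": -0.8, "wy": 0, "wz": 0}, {"grip": 8.5, "x": -5.5, "y": 35, "z": -37.4, "wx": -0.8, "wy": 0, "wz": 0}, {"grip": 8.5, "x": -5.5, "y": 35, "z": -37.4, "wx": -0.8, "wy": 0, "wz": 0}, {"grip": 8.5, "x": -5.5, "y": 35, "z": -37.4, "wx": -0.8, "wy": 0, "wz": 0}]'

```text
time_s: 1.15
tcp_pos: [0.3744, -0.0162, 0.2992]
tcp_rot: [0.127, 0.695, -0.127, 0.696]
ft_force: [1.4, -1.1, -0.5]
opening: 0.0851
```

```bash
python3 - <<'E'
from h import *
from bench import bot
s=bot.observe();print(s["tcp_pos"],np.round(s["joint_positions"],3),R.from_quat(s["tcp_rot"]).as_matrix().round(3))
inc([.42,0,.25],rot(0,np.pi/4,0));inc([.42,0,.25],rot(0,np.pi/4,np.pi))
E
```

```text
[ 0.37442777 -0.01615524  0.29924232] [-0.043 -0.036 -0.191  1.416 -0.     1.89 ] [[ 0.001  0.354  0.935]
 [-0.     0.935 -0.354]
 [-1.     0.     0.001]]
{'x': 4.927, 'y': 3.124, 'z': 3.687, 'wx': -1.819, 'wy': -0.753, 'wz': -0.52} rows>= 17.0
{'x': 4.927, 'y': 3.124, 'z': 3.687, 'wx': 1.143, 'wy': -0.473, 'wz': 0.685} rows>= 12.0
```

Call:
play_rows --increments '[{"grip": 8.5, "x": 4.9, "y": 3.1, "z": 3.7, "wx": -1.819, "wy": -0.753, "wz": -0.52}, {"grip": 8.5, "x": 4.9, "y": 3.1, "z": 3.7, "wx": -1.819, "wy": -0.753, "wz": -0.52}, {"grip": 8.5, "x": 4.9, "y": 3.1, "z": 3.7, "wx": -1.819, "wy": -0.753, "wz": -0.52}, {"grip": 8.5, "x": 4.9, "y": 3.1, "z": 3.7, "wx": -1.819, "wy": -0.753, "wz": -0.52}, {"grip": 8.5, "x": 4.9, "y": 3.1, "z": 3.7, "wx": -1.819, "wy": -0.753, "wz": -0.52}, {"grip": 8.5, "x": 4.9, "y": 3.1, "z": 3.7, "wx": -1.819, "wy": -0.753, "wz": -0.52}, {"grip": 8.5, "x": 4.9, "y": 3.1, "z": 3.7, "wx": -1.819, "wy": -0.753, "wz": -0.52}, {"grip": 8.5, "x": 4.9, "y": 3.1, "z": 3.7, "wx": -1.819, "wy": -0.753, "wz": -0.52}, {"grip": 8.5, "x": 4.9, "y": 3.1, "z": 3.7, "wx": -1.819, "wy": -0.753, "wz": -0.52}, {"grip": 8.5, "x": 4.9, "y": 3.1, "z": 3.7, "wx": -1.819, "wy": -0.753, "wz": -0.52}, {"grip": 8.5, "x": 4.9, "y": 3.1, "z": 3.7, "wx": -1.819, "wy": -0.753, "wz": -0.52}, {"grip": 8.5, "x": 4.9, "y": 3.1, "z": 3.7, "wx": -1.819, "wy": -0.753, "wz": -0.52}]'

```text
time_s: 2.15
tcp_pos: [0.4197, -0.0021, 0.2498]
tcp_rot: [-0.486, 0.432, 0.178, 0.739]
ft_force: [-0.3, -0.0, -0.5]
opening: 0.085
```

```bash
python3 - <<'E'
from h import *
from bench import bot
s=bot.observe();print(s["tcp_pos"],np.round(s["joint_positions"],3))
inc([.487,.0075,.138],rot(0,np.pi/4,0))
E
```

```text
[ 0.41972131 -0.00205985  0.24984797] [ 0.169 -0.343 -0.741  0.594 -0.251  0.632]
{'x': 12.716, 'y': 2.156, 'z': 2.221, 'wx': -0.473, 'wy': -0.196, 'wz': -0.136} rows>= 5.0
```

Call:
play_rows --increments '[{"grip": 8.5, "x": 2, "y": 0.4, "z": 0.4, "wx": -0.473, "wy": -0.196, "wz": -0.136}, {"grip": 8.5, "x": 4, "y": 0.8, "z": 0.8, "wx": -0.473, "wy": -0.196, "wz": -0.136}, {"grip": 8.5, "x": 7, "y": 1.2, "z": 1.2, "wx": -0.473, "wy": -0.196, "wz": -0.136}, {"grip": 8.5, "x": 9, "y": 1.6, "z": 1.6, "wx": -0.473, "wy": -0.196, "wz": -0.136}, {"grip": 8.5, "x": 11, "y": 1.9, "z": 1.9, "wx": -0.473, "wy": -0.196, "wz": -0.136}, {"grip": 8.5, "x": 12.7, "y": 2.2, "z": 2.2, "wx": -0.473, "wy": -0.196, "wz": -0.136}, {"grip": 8.5, "x": 12.7, "y": 2.2, "z": 2.2, "wx": -0.473, "wy": -0.196, "wz": -0.136}]'

```text
time_s: 2.73
tcp_pos: [0.4859, 0.0068, 0.1346]
tcp_rot: [-0.651, 0.275, 0.271, 0.654]
ft_force: [-0.7, 0.1, 0.5]
opening: 0.085
```

```bash
python3 - <<'E'
from h import *
from bench import bot
s=bot.observe();f=bot.grab_frame("wrist");W=np.eye(4);W[:3,:3]=R.from_quat(s["tcp_rot"]).as_matrix();W[:3,3]=s["tcp_pos"];W=W@np.array(f["tool_from_camera"])
print(s["tcp_pos"],np.round(s["joint_positions"],3))
im=f["pixels"].copy()
for p in proj(f,cupP(.5617,.0075),W): cv2.circle(im,tuple(int(v) for v in p.round()),1,(0,0,255),-1)
cv2.imwrite("pics/w1.png",im)
inc([.5652,.0075,.0605],rot(0,np.pi/4,0))
E
```

```text
[0.48592573 0.0067871  0.13459537] [ 0.027 -0.082 -1.099 -0.225 -0.022  0.026]
{'x': 10.932, 'y': -0.358, 'z': 0.085, 'wx': -0.006, 'wy': -0.003, 'wz': -0.006} rows>= 3.0
```

View pics/w1.png

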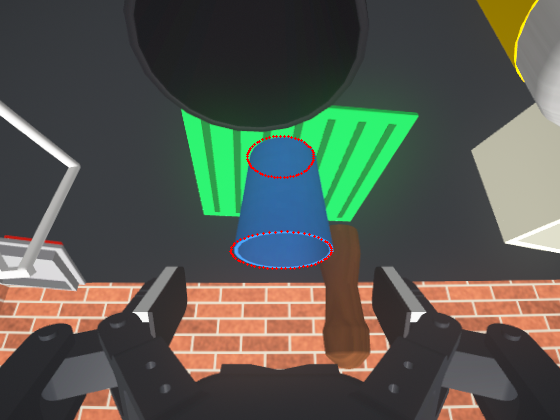

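```bash
python3 - <<'E'
from h import *
inc([.4974,-.0296,.138],rot(np.pi/6,np.pi/4,0))
E
```

```text
{'x': 0.664, 'y': -1.005, 'z': -3.65, 'wx': -0.378, 'wy': -0.372, 'wz': -0.005} rows>= 5.0
```

Call:
play_rows --increments '[{"grip": 8.5, "x": 0.1, "y": -0.2, "z": -0.8, "wx": -0.076, "wy": -0.074, "wz": 0}, {"grip": 8.5, "x": 0.3, "y": -0.4, "z": -1.5, "wx": -0.15, "wy": -0.15, "wz": 0}, {"grip": 8.5, "x": 0.4, "y": -0.6, "z": -2.2, "wx": -0.23, "wy": -0.22, "wz": 0}, {"grip": 8.5, "x": 0.5, "y": -0.8, "z": -2.9, "wx": -0.3, "wy": -0.3, "wz": 0}, {"grip": 8.5, "x": 0.66, "y": -1.0, "z": -3.65, "wx": -0.378, "wy": -0.372, "wz": 0}, {"grip": 8.5, "x": 0.66, "y": -1.0, "z": -3.65, "wx": -0.378, "wy": -0.372, "wz": 0}, {"grip": 8.5, "x": 0.66, "y": -1.0, "z": -3.65, "wx": -0.378, "wy": -0.372, "wz": 0}]'

```text
time_s: 3.37
tcp_pos: [0.4992, -0.0309, 0.1415]
tcp_rot: [0.701, -0.094, -0.429, -0.561]
ft_force: [0.6, -0.6, -0.0]
opening: 0.085
```

```bash
python3 - <<'E'
from h import *
from bench import bot
s=bot.observe();print(s["tcp_pos"],np.round(s["joint_positions"],3))
inc([.5648,.0093,.0605],rot(np.pi/6,np.pi/4,0))
E
```

```text
[ 0.49915576 -0.03091254  0.1414824 ] [-0.395  0.024 -0.896  0.102  0.594 -0.744]
{'x': 11.167, 'y': 0.279, 'z': 0.247, 'wx': -0.002, 'wy': -0.004, 'wz': -0.001} rows>= 3.0
```

Call:
play_rows --increments '[{"grip": 8.5, "x": 1.5, "y": 0.28, "z": 0.25, "wx": 0, "wy": 0, "wz": 0}, {"grip": 8.5, "x": 3, "y": 0.28, "z": 0.25, "wx": 0, "wy": 0, "wz": 0}, {"grip": 8.5, "x": 4, "y": 0.28, "z": 0.25, "wx": 0, "wy": 0, "wz": 0}, {"grip": 8.5, "x": 4, "y": 0.28, "z": 0.25, "wx": 0, "wy": 0, "wz": 0}, {"grip": 8.5, "x": 4, "y": 0.28, "z": 0.25, "wx": 0, "wy": 0, "wz": 0}]'

```text
time_s: 3.78
tcp_pos: [0.5187, -0.0126, 0.1098]
tcp_rot: [0.701, -0.093, -0.431, -0.56]
ft_force: [0.7, 0.3, -0.8]
opening: 0.0847
```

```bash
python3 - <<'E'
from h import *
from bench import bot
s=bot.observe();print(s["tcp_pos"],np.round(s["qvel"],3))
inc([.5648,.0093,.0605],rot(np.pi/6,np.pi/4,0))
E
```

```text
[ 0.5187237  -0.01261428  0.10979863] [-0.017 -0.012  0.014  0.018  0.011 -0.022]
{'x': 7.082, 'y': -0.124, 'z': -0.412, 'wx': 0.0, 'wy': 0.001, 'wz': -0.002} rows>= 2.0
```

Call:
play_rows --increments '[{"grip": 8.5, "x": 0.5, "y": -0.12, "z": -0.41, "wx": 0, "wy": 0, "wz": 0}, {"grip": 8.5, "x": 2, "y": -0.12, "z": -0.41, "wx": 0, "wy": 0, "wz": 0}, {"grip": 8.5, "x": 4, "y": -0.12, "z": -0.41, "wx": 0, "wy": 0, "wz": 0}, {"grip": 8.5, "x": 5.5, "y": -0.12, "z": -0.41, "wx": 0, "wy": 0, "wz": 0}, {"grip": 8.5, "x": 6.5, "y": -0.12, "z": -0.41, "wx": 0, "wy": 0, "wz": 0}, {"grip": 8.5, "x": 7.1, "y": -0.12, "z": -0.41, "wx": 0, "wy": 0, "wz": 0}, {"grip": 8.5, "x": 7.1, "y": -0.12, "z": -0.41, "wx": 0, "wy": 0, "wz": 0}, {"grip": 8.5, "x": 7.1, "y": -0.12, "z": -0.41, "wx": 0, "wy": 0, "wz": 0}]'

```text
time_s: 4.45
tcp_pos: [0.5659, 0.0079, 0.0607]
tcp_rot: [0.701, -0.092, -0.431, -0.56]
ft_force: [-0.4, -0.7, -0.5]
opening: 0.0848
```

```bash
python3 - <<'E'
from h import *
from bench import bot
s=bot.observe();print(s["tcp_pos"],np.round(s["qvel"],3),s["ft_force"])
inc([.5648,.0093,.0605],rot(np.pi/6,np.pi/4,0))
E
```

```text
[0.5658672  0.00790355 0.06065975] [-0.007 -0.015 -0.002  0.006  0.002 -0.005] [-0.4409033  -0.71990979 -0.48214299]
{'x': -0.005, 'y': 0.027, 'z': 0.174, 'wx': 0.001, 'wy': -0.0, 'wz': -0.001} rows>= 1.0
```

Close the gripper, with the small lateral correction first.

Call:
play_rows --increments '[{"grip": 8.5, "x": 0, "y": 0, "z": 0.17, "wx": 0, "wy": 0, "wz": 0}, {"grip": 6, "x": 0, "y": 0, "z": 0.17, "wx": 0, "wy": 0, "wz": 0}, {"grip": 5.5, "x": 0, "y": 0, "z": 0.17, "wx": 0, "wy": 0, "wz": 0}, {"grip": 5.5, "x": 0, "y": 0, "z": 0.17, "wx": 0, "wy": 0, "wz": 0}, {"grip": 5.5, "x": 0, "y": 0, "z": 0.17, "wx": 0, "wy": 0, "wz": 0}, {"grip": 5.5, "x": 0, "y": 0, "z": 0.17, "wx": 0, "wy": 0, "wz": 0}, {"grip": 5.5, "x": 0, "y": 0, "z": 0.17, "wx": 0, "wy": 0, "wz": 0}, {"grip": 5.5, "x": 0, "y": 0, "z": 0.17, "wx": 0, "wy": 0, "wz": 0}]'

```text
time_s: 5.12
tcp_pos: [0.5656, 0.0093, 0.0616]
tcp_rot: [0.702, -0.092, -0.43, -0.56]
ft_force: [-2.5, 1.0, 7.2]
opening: 0.068
```

```bash
python3 - <<'E'
from h import *
from bench import bot
s=bot.observe();print(s["tcp_pos"],s["opening"],s["ft_force"])
p=s["tcp_pos"]
inc([p[0],p[1],.24],rot(np.pi/6,np.pi/4,0))
E
```

```text
[0.56555279 0.00929357 0.06155669] 0.06803924223813027 [-2.50581566  1.00817532  7.15539691]
{'x': -12.607, 'y': -12.629, 'z': -0.036, 'wx': 0.002, 'wy': -0.001, 'wz': 0.001} rows>= 5.0
```

Call:
play_rows --increments '[{"grip": 5.5, "x": -0.7, "y": -0.7, "z": 0, "wx": 0, "wy": 0, "wz": 0}, {"grip": 5.5, "x": -2, "y": -2, "z": 0, "wx": 0, "wy": 0, "wz": 0}, {"grip": 5.5, "x": -4, "y": -4, "z": 0, "wx": 0, "wy": 0, "wz": 0}, {"grip": 5.5, "x": -6, "y": -6, "z": 0, "wx": 0, "wy": 0, "wz": 0}, {"grip": 5.5, "x": -8, "y": -8, "z": 0, "wx": 0, "wy": 0, "wz": 0}, {"grip": 5.5, "x": -10, "y": -10, "z": 0, "wx": 0, "wy": 0, "wz": 0}, {"grip": 5.5, "x": -11.5, "y": -11.5, "z": 0, "wx": 0, "wy": 0, "wz": 0}, {"grip": 5.5, "x": -12.6, "y": -12.6, "z": 0, "wx": 0, "wy": 0, "wz": 0}, {"grip": 5.5, "x": -12.6, "y": -12.6, "z": 0, "wx": 0, "wy": 0, "wz": 0}, {"grip": 5.5, "x": -12.6, "y": -12.6, "z": 0, "wx": 0, "wy": 0, "wz": 0}]'

```text
time_s: 5.95
tcp_pos: [0.565, 0.0094, 0.239]
tcp_rot: [0.702, -0.092, -0.43, -0.56]
ft_force: [0.3, -0.3, -2.6]
opening: 0.0679
```

```bash
python3 - <<'E'
from h import *
from bench import bot
s=bot.observe();print(s["tcp_pos"],s["opening"],s["ft_force"],np.round(s["joint_positions"],3))
f=bot.grab_frame("wrist");cv2.imwrite("pics/w2.png",f["pixels"])
E
```

```text
[0.56502502 0.0093907  0.23898034] 0.06785410373997565 [ 0.29702452 -0.34954531 -2.58161388] [-0.239 -0.039 -0.655  0.328  0.509 -0.595]
```

View pics/w2.png

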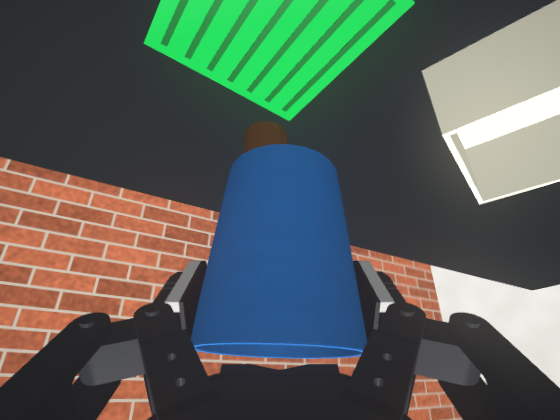

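```bash
python3 - <<'E'
from h import *
R0=rot(np.pi/6,np.pi/4); tc=R0.inv().apply(np.array([.5617,.0075,.004])-[.5656,.0093,.0616]); print("cup in tool",tc)
a=np.linspace(0,2*np.pi,73);rim=np.c_[.036*np.cos(a),.036*np.sin(a),.085+0*a]; foot=np.c_[.028*np.cos(a),.028*np.sin(a),0*a]
Rc=R0.inv()   # cup axes in tool frame
for sg in(1,-1):
  for q,ro in((0,60),(-5,90),(-10,115),(-15,135),(-15,155)):
    rt=rot(.46,np.radians(q),sg*np.radians(ro)); cz=rt.apply(Rc.apply([0,0,1]))
    P=rt.apply(Rc.apply(rim)+tc); Q=rt.apply(Rc.apply(foot)+tc); lo=P[P[:,2].argmin()]
    print(sg,q,ro,"tilt",np.degrees(np.arccos(cz[2])).round(),"dir",cz.round(2),"low rim-TCP",lo.round(3),"lowest",min(P[:,2].min(),Q[:,2].min()).round(3),"mouth c",P.mean(0).round(3))
E
```

```text
cup in tool [0.0377047  0.043754   0.00039115]
1 0 60 tilt 69.0 dir [-0.36 -0.86  0.35] low rim-TCP [-0.018 -0.035 -0.025] lowest -0.048 mouth c [-0.013 -0.023  0.008]
1 -5 90 tilt 94.0 dir [-0.32 -0.95 -0.06] low rim-TCP [-0.013 -0.022 -0.037] lowest -0.037 mouth c [-0.012 -0.025 -0.002]
1 -10 115 tilt 115.0 dir [-0.29 -0.86 -0.42] low rim-TCP [-0.008 -0.008 -0.043] lowest -0.043 mouth c [-0.012 -0.023 -0.011]
1 -15 135 tilt 132.0 dir [-0.27 -0.69 -0.67] low rim-TCP [-0.002  0.003 -0.044] lowest -0.044 mouth c [-0.011 -0.019 -0.017]
1 -15 155 tilt 143.0 dir [-0.33 -0.5  -0.8 ] low rim-TCP [ 0.002  0.01  -0.041] lowest -0.041 mouth c [-0.012 -0.014 -0.02 ]
-1 0 60 tilt 69.0 dir [-0.91  0.23  0.35] low rim-TCP [-0.038  0.007 -0.026] lowest -0.048 mouth c [-0.026  0.003  0.008]
-1 -5 90 tilt 94.0 dir [-0.95  0.32 -0.06] low rim-TCP [-0.025  0.003 -0.038] lowest -0.038 mouth c [-0.027  0.005 -0.002]
-1 -10 115 tilt 115.0 dir [-0.86  0.29 -0.42] low rim-TCP [-0.011 -0.001 -0.044] lowest -0.044 mouth c [-0.025  0.004 -0.011]
-1 -15 135 tilt 132.0 dir [-0.72  0.2  -0.67] low rim-TCP [ 0.002 -0.004 -0.044] lowest -0.044 mouth c [-0.022  0.002 -0.017]
-1 -15 155 tilt 143.0 dir [-0.6   0.04 -0.8 ] low rim-TCP [ 0.01  -0.005 -0.042] lowest -0.042 mouth c [-0.019 -0.002 -0.02 ]
```

```bash
python3 - <<'E'
from h import *
inc([.536,.288,.25],rot(.5,np.pi/4,0))
inc([.536,.288,.25],rot(.5,0,0))
E
```

```text
{'x': 7.202, 'y': -9.023, 'z': 25.527, 'wx': 0.017, 'wy': 0.017, 'wz': -0.002} rows>= 7.0
{'x': 7.202, 'y': -9.023, 'z': 25.527, 'wx': 0.01, 'wy': 0.023, 'wz': -0.788} rows>= 7.0
```

Call:
play_rows --increments '[{"grip": 5.5, "x": 0.6, "y": -0.8, "z": 2, "wx": 0, "wy": 0, "wz": -0.07}, {"grip": 5.5, "x": 1.5, "y": -1.8, "z": 5, "wx": 0, "wy": 0, "wz": -0.15}, {"grip": 5.5, "x": 2.4, "y": -3, "z": 8.5, "wx": 0, "wy": 0, "wz": -0.24}, {"grip": 5.5, "x": 3.4, "y": -4.3, "z": 12, "wx": 0, "wy": 0, "wz": -0.33}, {"grip": 5.5, "x": 4.4, "y": -5.5, "z": 15.5, "wx": 0, "wy": 0, "wz": -0.42}, {"grip": 5.5, "x": 5.4, "y": -6.7, "z": 19, "wx": 0, "wy": 0, "wz": -0.51}, {"grip": 5.5, "x": 6.3, "y": -7.8, "z": 22, "wx": 0, "wy": 0, "wz": -0.6}, {"grip": 5.5, "x": 6.9, "y": -8.6, "z": 24.2, "wx": 0, "wy": 0, "wz": -0.68}, {"grip": 5.5, "x": 7.2, "y": -9, "z": 25.5, "wx": 0.01, "wy": 0.02, "wz": -0.76}, {"grip": 5.5, "x": 7.2, "y": -9, "z": 25.5, "wx": 0.01, "wy": 0.02, "wz": -0.788}, {"grip": 5.5, "x": 7.2, "y": -9, "z": 25.5, "wx": 0.01, "wy": 0.02, "wz": -0.788}, {"grip": 5.5, "x": 7.2, "y": -9, "z": 25.5, "wx": 0.01, "wy": 0.02, "wz": -0.788}]'

```text
time_s: 7.0
tcp_pos: [0.6239, 0.3248, 0.2897]
tcp_rot: [0.686, 0.17, -0.185, -0.683]
ft_force: [-0.3, -0.5, -4.0]
opening: 0.0676
```

```bash
python3 - <<'E'
from h import *
from bench import bot
s=bot.observe();print(s["tcp_pos"],s["opening"],s["ft_force"],np.round(s["joint_positions"],3));print(R.from_quat(s["tcp_rot"]).as_matrix().round(2))
inc([.536,.288,.185],rot(.5,0,0))
E
```

```text
[0.62392439 0.32479431 0.28970338] 0.0676468372417451 [-0.33405069 -0.53682883 -3.98350325] [ 0.461  0.506 -1.142 -1.625  0.045 -0.   ]
[[ 0.87 -0.02 -0.49]
 [ 0.48 -0.01  0.87]
 [-0.02 -1.    0.  ]]
{'x': -9.242, 'y': 10.676, 'z': 1.037, 'wx': -0.001, 'wy': 0.006, 'wz': -0.022} rows>= 4.0
```

```bash
python3 - <<'E'
from h import *
inc([.55,.28,.24],rot(-.35,0.1,0))
E
```

```text
{'x': -8.527, 'y': 5.158, 'z': -0.337, 'wx': 0.051, 'wy': 0.855, 'wz': 0.073} rows>= 7.0
```

Call:
play_rows --increments '[{"grip": 5.5, "x": 0, "y": 0, "z": 0, "wx": 0, "wy": 0.1, "wz": 0}, {"grip": 5.5, "x": -1, "y": 0.6, "z": 0, "wx": 0, "wy": 0.2, "wz": 0.02}, {"grip": 5.5, "x": -2, "y": 1.2, "z": 0, "wx": 0, "wy": 0.3, "wz": 0.03}, {"grip": 5.5, "x": -3, "y": 1.8, "z": 0, "wx": 0, "wy": 0.4, "wz": 0.04}, {"grip": 5.5, "x": -4, "y": 2.4, "z": 0, "wx": 0, "wy": 0.5, "wz": 0.05}, {"grip": 5.5, "x": -5, "y": 3, "z": 0, "wx": 0, "wy": 0.6, "wz": 0.06}, {"grip": 5.5, "x": -6, "y": 3.6, "z": 0, "wx": 0, "wy": 0.7, "wz": 0.07}, {"grip": 5.5, "x": -7, "y": 4.2, "z": -0.3, "wx": 0.05, "wy": 0.8, "wz": 0.07}, {"grip": 5.5, "x": -8, "y": 4.8, "z": -0.3, "wx": 0.05, "wy": 0.855, "wz": 0.07}, {"grip": 5.5, "x": -8.5, "y": 5.2, "z": -0.3, "wx": 0.05, "wy": 0.855, "wz": 0.07}, {"grip": 5.5, "x": -8.5, "y": 5.2, "z": -0.3, "wx": 0.05, "wy": 0.855, "wz": 0.07}, {"grip": 5.5, "x": -8.5, "y": 5.2, "z": -0.3, "wx": 0.05, "wy": 0.855, "wz": 0.07}]'

```text
time_s: 8.0
tcp_pos: [0.5501, 0.2779, 0.2432]
tcp_rot: [-0.69, 0.156, -0.09, 0.701]
ft_force: [-0.1, -0.7, -1.9]
opening: 0.0673
```

```bash
python3 - <<'E'
from h import *
from bench import bot
s=bot.observe();print(s["tcp_pos"],s["opening"],s["ft_force"],np.round(s["joint_positions"],3));print(R.from_quat(s["tcp_rot"]).as_matrix().round(2))
inc([.55,.28,.2],rot(-.35,0.1,0))
E
```

```text
[0.55007593 0.27792325 0.24319377] 0.06729258754543067 [-0.12809229 -0.68508454 -1.89615961] [ 0.939  0.471 -0.968 -1.11  -1.274  0.316]
[[ 0.94 -0.09  0.34]
 [-0.34  0.03  0.94]
 [-0.09 -1.    0.  ]]
{'x': 0.33, 'y': 4.307, 'z': 0.192, 'wx': -0.0, 'wy': 0.0, 'wz': 0.005} rows>= 2.0
```

```bash
python3 - <<'E'
from h import *
R0=rot(np.pi/6,np.pi/4); tc=np.array([.0377,.0438,.0004])
a=np.linspace(0,2*np.pi,73);rim=np.c_[.036*np.cos(a),.036*np.sin(a),.085+0*a]
Rc=R0.inv(); tub=R.from_euler('z',-.374)
for sg in(1,-1):
  for q,ro in((0,90),(0,125),(0,150),(0,170)):
    rt=rot(-.35,np.radians(q),sg*np.radians(ro)); cz=rt.apply(Rc.apply([0,0,1]))
    P=rt.apply(Rc.apply(rim)+tc); lo=P[P[:,2].argmin()]
    print(sg,q,ro,"tilt",np.degrees(np.arccos(cz[2])).round(),"dir in tub",tub.inv().apply(cz).round(2),"low rim-TCP in tub",tub.inv().apply(lo).round(3))
print("TCP in tub",tub.inv().apply([.55-.527,.28-.265,0]))
E
```

```text
1 0 90 tilt 90.0 dir in tub [-0.69 -0.72  0.  ] low rim-TCP in tub [-0.022 -0.017 -0.036]
1 0 125 tilt 114.0 dir in tub [-0.69 -0.6  -0.41] low rim-TCP in tub [-0.012 -0.004 -0.042]
1 0 150 tilt 128.0 dir in tub [-0.7  -0.37 -0.61] low rim-TCP in tub [-0.003  0.002 -0.042]
1 0 170 tilt 134.0 dir in tub [-0.7  -0.14 -0.7 ] low rim-TCP in tub [ 0.002  0.002 -0.042]
-1 0 90 tilt 90.0 dir in tub [-0.72  0.69  0.  ] low rim-TCP in tub [-0.023  0.016 -0.036]
-1 0 125 tilt 114.0 dir in tub [-0.72  0.56 -0.41] low rim-TCP in tub [-0.012  0.003 -0.043]
-1 0 150 tilt 128.0 dir in tub [-0.72  0.34 -0.61] low rim-TCP in tub [-0.003 -0.003 -0.043]
-1 0 170 tilt 134.0 dir in tub [-0.71  0.11 -0.7 ] low rim-TCP in tub [ 0.002 -0.002 -0.042]
TCP in tub [0.01592996 0.02236596 0.        ]
```

```bash
python3 - <<'E'
from h import *
inc([.557,.232,.17],rot(-.35,0,0))
inc([.557,.232,.17],rot(-.35,0,-1.5))
E
```

```text
{'x': 2.906, 'y': 7.076, 'z': -4.078, 'wx': -0.0, 'wy': 0.0, 'wz': -0.095} rows>= 3.0
{'x': 2.906, 'y': 7.076, 'z': -4.078, 'wx': -1.499, 'wy': 0.071, 'wz': -0.076} rows>= 13.0
```

Call:
play_rows --increments '[{"grip": 5.5, "x": 0.5, "y": 1, "z": -0.7, "wx": 0, "wy": 0, "wz": -0.03}, {"grip": 5.5, "x": 1.2, "y": 3, "z": -1.8, "wx": 0, "wy": 0, "wz": -0.06}, {"grip": 5.5, "x": 2.2, "y": 5, "z": -3, "wx": 0, "wy": 0, "wz": -0.095}, {"grip": 5.5, "x": 2.9, "y": 7, "z": -4, "wx": -0.12, "wy": 0.006, "wz": -0.095}, {"grip": 5.5, "x": 2.9, "y": 7.1, "z": -4.1, "wx": -0.24, "wy": 0.01, "wz": -0.094}, {"grip": 5.5, "x": 2.9, "y": 7.1, "z": -4.1, "wx": -0.36, "wy": 0.017, "wz": -0.094}, {"grip": 5.5, "x": 2.9, "y": 7.1, "z": -4.1, "wx": -0.48, "wy": 0.023, "wz": -0.093}, {"grip": 5.5, "x": 2.9, "y": 7.1, "z": -4.1, "wx": -0.6, "wy": 0.029, "wz": -0.092}, {"grip": 5.5, "x": 2.9, "y": 7.1, "z": -4.1, "wx": -0.72, "wy": 0.034, "wz": -0.091}, {"grip": 5.5, "x": 2.9, "y": 7.1, "z": -4.1, "wx": -0.82, "wy": 0.04, "wz": -0.09}, {"grip": 5.5, "x": 2.9, "y": 7.1, "z": -4.1, "wx": -0.9, "wy": 0.043, "wz": -0.09}, {"grip": 5.5, "x": 2.9, "y": 7.1, "z": -4.1, "wx": -0.9, "wy": 0.043, "wz": -0.09}]'

```text
time_s: 9.0
tcp_pos: [0.561, 0.2393, 0.1779]
tcp_rot: [0.929, -0.175, 0.043, -0.324]
ft_force: [-0.5, 0.8, -1.8]
opening: 0.0673
```

```bash
python3 - <<'E'
from h import *
from bench import bot
s=bot.observe();print(s["tcp_pos"],s["opening"],s["ft_force"],np.round(s["joint_positions"],3));print(R.from_quat(s["tcp_rot"]).as_matrix().round(2))
for r in(-1.5,-2,-2.5,-2.96):inc([.557,.232,.17],rot(-.35,0,r))
E
```

```text
[0.56097801 0.23925902 0.17787912] 0.06731193810051343 [-0.54513062  0.7971463  -1.81667993] [ 0.873  0.829 -1.094 -1.823 -1.233 -0.81 ]
[[ 0.94 -0.3   0.19]
 [-0.35 -0.73  0.59]
 [-0.03 -0.62 -0.79]]
{'x': -0.09, 'y': 1.133, 'z': 0.116, 'wx': -0.596, 'wy': 0.027, 'wz': -0.023} rows>= 5.0
{'x': -0.09, 'y': 1.133, 'z': 0.116, 'wx': -1.096, 'wy': 0.033, 'wz': -0.016} rows>= 9.0
{'x': -0.09, 'y': 1.133, 'z': 0.116, 'wx': -1.595, 'wy': 0.038, 'wz': -0.007} rows>= 13.0
{'x': -0.09, 'y': 1.133, 'z': 0.116, 'wx': -2.055, 'wy': 0.042, 'wz': 0.002} rows>= 17.0
```

```bash
python3 - <<'E'
from h import *
for r in(-.9,-1.5,-2,-2.3,-2.6,-2.9,-3.05):inc([.56,.238,.192],rot(-.35,.06,r))
E
```

```text
{'x': -0.094, 'y': -0.752, 'z': -1.202, 'wx': 0.004, 'wy': -0.028, 'wz': 0.008} rows>= 1.0
{'x': -0.094, 'y': -0.752, 'z': -1.202, 'wx': -0.596, 'wy': -0.029, 'wz': -0.001} rows>= 5.0
{'x': -0.094, 'y': -0.752, 'z': -1.202, 'wx': -1.096, 'wy': -0.029, 'wz': -0.008} rows>= 9.0
{'x': -0.094, 'y': -0.752, 'z': -1.202, 'wx': -1.396, 'wy': -0.029, 'wz': -0.013} rows>= 12.0
{'x': -0.094, 'y': -0.752, 'z': -1.202, 'wx': -1.696, 'wy': -0.028, 'wz': -0.018} rows>= 14.0
{'x': -0.094, 'y': -0.752, 'z': -1.202, 'wx': -1.996, 'wy': -0.026, 'wz': -0.023} rows>= 16.0
{'x': -0.094, 'y': -0.752, 'z': -1.202, 'wx': -2.146, 'wy': -0.025, 'wz': -0.025} rows>= 18.0
```

Call:
play_rows --increments '[{"grip": 5.5, "x": -0.1, "y": -1, "z": -1.6, "wx": -0.05, "wy": -0.028, "wz": 0.008}, {"grip": 5.5, "x": -0.1, "y": -1, "z": -1.6, "wx": -0.17, "wy": -0.028, "wz": 0.006}, {"grip": 5.5, "x": -0.1, "y": -1, "z": -1.6, "wx": -0.29, "wy": -0.028, "wz": 0.004}, {"grip": 5.5, "x": -0.1, "y": -1, "z": -1.6, "wx": -0.41, "wy": -0.029, "wz": 0}, {"grip": 5.5, "x": -0.1, "y": -1, "z": -1.6, "wx": -0.53, "wy": -0.029, "wz": 0}, {"grip": 5.5, "x": -0.1, "y": -1, "z": -1.6, "wx": -0.65, "wy": -0.029, "wz": -0.002}, {"grip": 5.5, "x": -0.1, "y": -1, "z": -1.6, "wx": -0.77, "wy": -0.029, "wz": -0.004}, {"grip": 5.5, "x": -0.1, "y": -1, "z": -1.6, "wx": -0.88, "wy": -0.029, "wz": -0.005}, {"grip": 5.5, "x": -0.1, "y": -1, "z": -1.6, "wx": -0.98, "wy": -0.029, "wz": -0.006}, {"grip": 5.5, "x": -0.1, "y": -1, "z": -1.6, "wx": -1.04, "wy": -0.029, "wz": -0.007}, {"grip": 5.5, "x": -0.1, "y": -1, "z": -1.6, "wx": -1.09, "wy": -0.029, "wz": -0.008}, {"grip": 5.5, "x": -0.1, "y": -1, "z": -1.6, "wx": -1.09, "wy": -0.029, "wz": -0.008}]'

```text
time_s: 10.0
tcp_pos: [0.5598, 0.2377, 0.1973]
tcp_rot: [0.964, -0.164, -0.064, 0.198]
ft_force: [-0.3, 0.4, -2.0]
opening: 0.0675
```

```bash
python3 - <<'E'
from h import *
from bench import bot
s=bot.observe();print(s["tcp_pos"],s["opening"],s["ft_force"],np.round(s["joint_positions"],3));print(R.from_quat(s["tcp_rot"]).as_matrix().round(2))
for r in(-2,-2.5,-3.):inc([.56,.238,.188],rot(-.35,.06,r))
E
```

```text
[0.55978935 0.23773817 0.19733903] 0.06750385186692454 [-0.31787888  0.43703551 -1.99094769] [ 0.87   0.711 -1.096 -1.638 -1.215 -1.828]
[[ 0.94 -0.29 -0.19]
 [-0.34 -0.87 -0.36]
 [-0.06  0.4  -0.91]]
{'x': 0.066, 'y': -0.406, 'z': 0.839, 'wx': -0.013, 'wy': -0.001, 'wz': -0.0} rows>= 1.0
{'x': 0.066, 'y': -0.406, 'z': 0.839, 'wx': -0.513, 'wy': -0.001, 'wz': -0.001} rows>= 5.0
{'x': 0.066, 'y': -0.406, 'z': 0.839, 'wx': -1.013, 'wy': -0.001, 'wz': -0.001} rows>= 9.0
```

Call:
play_rows --increments '[{"grip": 5.5, "x": 0, "y": -0.1, "z": 0.3, "wx": -0.09, "wy": 0, "wz": 0}, {"grip": 5.5, "x": 0, "y": -0.3, "z": 0.6, "wx": -0.18, "wy": 0, "wz": 0}, {"grip": 5.5, "x": 0, "y": -0.4, "z": 0.8, "wx": -0.27, "wy": 0, "wz": 0}, {"grip": 5.5, "x": 0, "y": -0.4, "z": 0.8, "wx": -0.36, "wy": 0, "wz": 0}, {"grip": 5.5, "x": 0, "y": -0.4, "z": 0.8, "wx": -0.45, "wy": 0, "wz": 0}, {"grip": 5.5, "x": 0, "y": -0.4, "z": 0.8, "wx": -0.54, "wy": 0, "wz": 0}, {"grip": 5.5, "x": 0, "y": -0.4, "z": 0.8, "wx": -0.63, "wy": 0, "wz": 0}, {"grip": 5.5, "x": 0, "y": -0.4, "z": 0.8, "wx": -0.72, "wy": 0, "wz": 0}, {"grip": 5.5, "x": 0, "y": -0.4, "z": 0.8, "wx": -0.81, "wy": 0, "wz": 0}, {"grip": 5.5, "x": 0, "y": -0.4, "z": 0.8, "wx": -0.9, "wy": 0, "wz": 0}, {"grip": 5.5, "x": 0, "y": -0.4, "z": 0.8, "wx": -1.0, "wy": 0, "wz": 0}, {"grip": 5.5, "x": 0, "y": -0.4, "z": 0.8, "wx": -1.0, "wy": 0, "wz": 0}]'

```text
time_s: 11.0
tcp_pos: [0.5594, 0.2385, 0.1884]
tcp_rot: [0.751, -0.113, -0.135, 0.637]
ft_force: [0.1, -0.3, -1.7]
opening: 0.0672
```

Call:
play_rows --increments '[{"grip": 5.5, "x": 0, "y": 0, "z": 0, "wx": 0, "wy": 0, "wz": 0}, {"grip": 5.5, "x": 0, "y": 0, "z": 0, "wx": 0, "wy": 0, "wz": 0}, {"grip": 5.5, "x": 0, "y": 0, "z": 0, "wx": 0, "wy": 0, "wz": 0}, {"grip": 5.5, "x": 0, "y": 0, "z": 0, "wx": 0, "wy": 0, "wz": 0}, {"grip": 5.5, "x": 0, "y": 0, "z": 0, "wx": 0, "wy": 0, "wz": 0}, {"grip": 5.5, "x": 0, "y": 0, "z": 0, "wx": 0, "wy": 0, "wz": 0}]'

```text
time_s: 11.5
tcp_pos: [0.5593, 0.2389, 0.1883]
tcp_rot: [0.751, -0.113, -0.135, 0.636]
ft_force: [0.1, 0.3, -1.8]
opening: 0.0674
```

```bash
python3 - <<'E'
from h import *
from bench import bot
s=bot.observe();print(s["tcp_pos"],s["opening"],s["ft_force"],np.round(s["joint_positions"],3));print(R.from_quat(s["tcp_rot"]).as_matrix().round(2))
f=bot.grab_frame("side")["pixels"];g=bot.grab_frame("top")["pixels"]
o=np.hstack([cv2.resize(f[200:420,180:400],(400,400)),cv2.resize(g[150:310,60:220],(400,400))]);cv2.imwrite("pics/pour.png",o)
E
```

```text
[0.5592909  0.23889966 0.18826188] 0.06742560243616957 [ 0.0914167   0.30399065 -1.78811204] [ 0.872  0.74  -1.097 -1.666 -1.218 -2.826]
[[ 0.94  0.   -0.35]
 [-0.34 -0.16 -0.93]
 [-0.06  0.99 -0.15]]
```

View pics/pour.png

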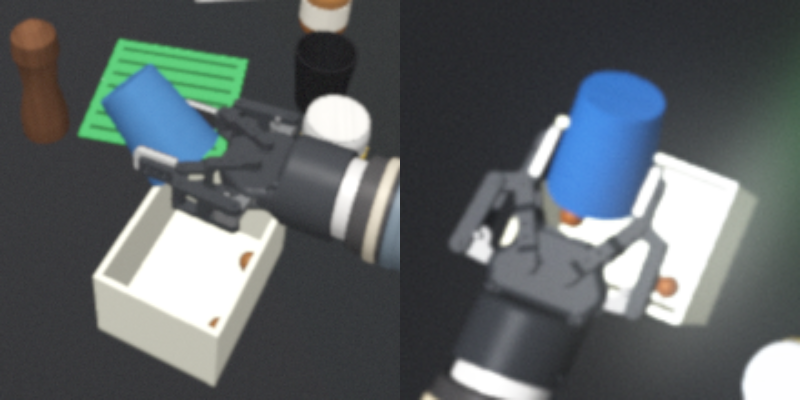

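```bash
python3 - <<'E'
from h import *
for r in(-2,-1.5,-1):inc([.56,.24,.24],rot(-.35,.1,r))
E
```

```text
{'x': -0.277, 'y': 5.086, 'z': -0.922, 'wx': 0.987, 'wy': -0.026, 'wz': -0.034} rows>= 8.0
{'x': -0.277, 'y': 5.086, 'z': -0.922, 'wx': 1.487, 'wy': -0.035, 'wz': -0.028} rows>= 12.0
{'x': -0.277, 'y': 5.086, 'z': -0.922, 'wx': 1.987, 'wy': -0.044, 'wz': -0.02} rows>= 16.0
```

Call:
play_rows --increments '[{"grip": 5.5, "x": 0, "y": 0.4, "z": 0, "wx": 0.12, "wy": 0, "wz": 0}, {"grip": 5.5, "x": 0, "y": 0.8, "z": 0, "wx": 0.24, "wy": 0, "wz": 0}, {"grip": 5.5, "x": 0, "y": 1.2, "z": 0, "wx": 0.36, "wy": 0, "wz": 0}, {"grip": 5.5, "x": 0, "y": 1.7, "z": 0, "wx": 0.48, "wy": -0.01, "wz": -0.01}, {"grip": 5.5, "x": 0, "y": 2.2, "z": 0, "wx": 0.6, "wy": -0.01, "wz": -0.02}, {"grip": 5.5, "x": 0, "y": 2.7, "z": 0, "wx": 0.72, "wy": -0.02, "wz": -0.02}, {"grip": 5.5, "x": 0, "y": 3.2, "z": -0.2, "wx": 0.84, "wy": -0.02, "wz": -0.03}, {"grip": 5.5, "x": 0, "y": 3.7, "z": -0.4, "wx": 0.96, "wy": -0.026, "wz": -0.03}, {"grip": 5.5, "x": -0.2, "y": 4.2, "z": -0.6, "wx": 1.08, "wy": -0.03, "wz": -0.03}, {"grip": 5.5, "x": -0.3, "y": 4.6, "z": -0.8, "wx": 1.2, "wy": -0.03, "wz": -0.03}, {"grip": 5.5, "x": -0.3, "y": 5, "z": -0.9, "wx": 1.32, "wy": -0.033, "wz": -0.03}, {"grip": 5.5, "x": -0.3, "y": 5.1, "z": -0.9, "wx": 1.44, "wy": -0.034, "wz": -0.03}]'

```text
time_s: 12.6
tcp_pos: [0.5597, 0.24, 0.241]
tcp_rot: [0.983, -0.174, -0.047, -0.024]
ft_force: [0.2, 0.7, -1.5]
opening: 0.0674
```

```bash
python3 - <<'E'
from h import *
from bench import bot
s=bot.observe();print(s["tcp_pos"],s["opening"],s["ft_force"],np.round(s["joint_positions"],3))
inc([.56,.24,.25],rot(-.35,.1,0))
inc([.56,.24,.25],rot(-.35,.1,-.5))
E
```

```text
[0.55969615 0.2400095  0.2410056 ] 0.06744279604331804 [ 0.18594151  0.70029467 -1.48581078] [ 0.871  0.478 -1.037 -1.232 -1.206 -1.273]
{'x': -0.061, 'y': -0.037, 'z': -0.897, 'wx': 1.54, 'wy': 0.001, 'wz': 0.001} rows>= 13.0
{'x': -0.061, 'y': -0.037, 'z': -0.897, 'wx': 1.04, 'wy': 0.001, 'wz': 0.001} rows>= 9.0
```

Call:
play_rows --increments '[{"grip": 5.5, "x": 0, "y": 0, "z": -0.4, "wx": 0.12, "wy": 0, "wz": 0}, {"grip": 5.5, "x": 0, "y": 0, "z": -0.9, "wx": 0.24, "wy": 0, "wz": 0}, {"grip": 5.5, "x": 0, "y": 0, "z": -0.9, "wx": 0.36, "wy": 0, "wz": 0}, {"grip": 5.5, "x": 0, "y": 0, "z": -0.9, "wx": 0.48, "wy": 0, "wz": 0}, {"grip": 5.5, "x": 0, "y": 0, "z": -0.9, "wx": 0.6, "wy": 0, "wz": 0}, {"grip": 5.5, "x": 0, "y": 0, "z": -0.9, "wx": 0.72, "wy": 0, "wz": 0}, {"grip": 5.5, "x": 0, "y": 0, "z": -0.9, "wx": 0.84, "wy": 0, "wz": 0}, {"grip": 5.5, "x": 0, "y": 0, "z": -0.9, "wx": 0.96, "wy": 0, "wz": 0}, {"grip": 5.5, "x": 0, "y": 0, "z": -0.9, "wx": 1.08, "wy": 0, "wz": 0}, {"grip": 5.5, "x": 0, "y": 0, "z": -0.9, "wx": 1.2, "wy": 0, "wz": 0}, {"grip": 5.5, "x": 0, "y": 0, "z": -0.9, "wx": 1.32, "wy": 0, "wz": 0}, {"grip": 5.5, "x": 0, "y": 0, "z": -0.9, "wx": 1.44, "wy": 0, "wz": 0}]'

```text
time_s: 13.6
tcp_pos: [0.5604, 0.2393, 0.249]
tcp_rot: [0.724, -0.162, 0.079, -0.666]
ft_force: [-0.1, 0.3, -0.4]
opening: 0.0673
```

```bash
python3 - <<'E'
from h import *
from bench import bot
s=bot.observe();print(s["tcp_pos"],s["ft_force"],np.round(s["joint_positions"],3))
inc([.54,.02,.24],rot(np.pi/6,np.pi/4,0))
inc([.54,.12,.24],rot(.3,np.pi/8,0))
E
```

```text
[0.5603627  0.23925736 0.24900521] [-0.06534506  0.34035192 -0.40394403] [ 0.869  0.454 -1.03  -1.199 -1.204  0.165]
{'x': 5.642, 'y': 2.485, 'z': -21.158, 'wx': -0.289, 'wy': -0.832, 'wz': 0.597} rows>= 9.0
{'x': 2.242, 'y': 1.878, 'z': -11.774, 'wx': -0.062, 'wy': -0.644, 'wz': 0.249} rows>= 6.0
```

```bash
python3 - <<'E'
from h import *
inc([.579,.0118,.22],rot(np.pi/6,np.pi/4,0))
E
```

```text
{'x': 9.769, 'y': 4.014, 'z': -20.438, 'wx': -0.289, 'wy': -0.832, 'wz': 0.597} rows>= 9.0
```

Call:
play_rows --increments '[{"grip": 5.5, "x": 0.5, "y": 0.2, "z": -1, "wx": -0.03, "wy": -0.08, "wz": 0.06}, {"grip": 5.5, "x": 1.5, "y": 0.6, "z": -3, "wx": -0.06, "wy": -0.16, "wz": 0.12}, {"grip": 5.5, "x": 2.5, "y": 1, "z": -5.5, "wx": -0.09, "wy": -0.24, "wz": 0.18}, {"grip": 5.5, "x": 4, "y": 1.6, "z": -8, "wx": -0.115, "wy": -0.33, "wz": 0.24}, {"grip": 5.5, "x": 5, "y": 2, "z": -10.5, "wx": -0.145, "wy": -0.42, "wz": 0.3}, {"grip": 5.5, "x": 6.2, "y": 2.5, "z": -13, "wx": -0.18, "wy": -0.52, "wz": 0.37}, {"grip": 5.5, "x": 7.4, "y": 3, "z": -15.5, "wx": -0.21, "wy": -0.61, "wz": 0.44}, {"grip": 5.5, "x": 8.4, "y": 3.5, "z": -17.7, "wx": -0.24, "wy": -0.7, "wz": 0.5}, {"grip": 5.5, "x": 9.2, "y": 3.8, "z": -19.4, "wx": -0.27, "wy": -0.78, "wz": 0.56}, {"grip": 5.5, "x": 9.8, "y": 4, "z": -20.4, "wx": -0.289, "wy": -0.832, "wz": 0.597}, {"grip": 5.5, "x": 9.8, "y": 4, "z": -20.4, "wx": -0.289, "wy": -0.832, "wz": 0.597}, {"grip": 5.5, "x": 9.8, "y": 4, "z": -20.4, "wx": -0.289, "wy": -0.832, "wz": 0.597}]'

```text
time_s: 14.6
tcp_pos: [0.5808, 0.0092, 0.2231]
tcp_rot: [0.702, -0.095, -0.432, -0.559]
ft_force: [0.6, -1.4, -0.5]
opening: 0.0674
```

```bash
python3 - <<'E'
from h import *
from bench import bot
s=bot.observe();print(s["tcp_pos"],s["ft_force"],np.round(s["joint_positions"],3))
f=bot.grab_frame("side")["pixels"];g=bot.grab_frame("top")["pixels"];w=bot.grab_frame("wrist")["pixels"]
o=np.hstack([cv2.resize(f[220:420,200:400],(400,400)),cv2.resize(g[150:310,80:240],(400,400))]);cv2.imwrite("pics/after.png",o)
cv2.imwrite("pics/w3.png",w)
inc([.579,.0118,.075],rot(np.pi/6,np.pi/4,0))
E
```

```text
[0.58075937 0.00917958 0.22308693] [ 0.59482296 -1.37731008 -0.49315492] [-0.228  0.006 -0.655  0.284  0.499 -0.588]
{'x': 10.303, 'y': 10.319, 'z': 0.121, 'wx': 0.002, 'wy': -0.005, 'wz': -0.004} rows>= 4.0
```

View pics/after.png

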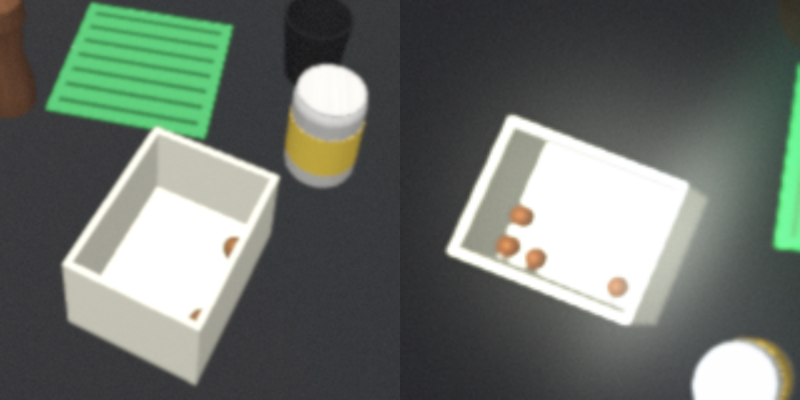

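All four nuts lie in the tub (right panel: about (520,215), (508,246), (536,258) and (618,287)). I'll compare the cup's pose in the grip with the earlier wrist picture, and lower.

Call:
play_rows --increments '[{"grip": 5.5, "x": 1, "y": 1, "z": 0.1, "wx": 0, "wy": 0, "wz": 0}, {"grip": 5.5, "x": 3, "y": 3, "z": 0.1, "wx": 0, "wy": 0, "wz": 0}, {"grip": 5.5, "x": 5, "y": 5, "z": 0.1, "wx": 0, "wy": 0, "wz": 0}, {"grip": 5.5, "x": 7, "y": 7, "z": 0.1, "wx": 0, "wy": 0, "wz": 0}, {"grip": 5.5, "x": 9, "y": 9, "z": 0.1, "wx": 0, "wy": 0, "wz": 0}, {"grip": 5.5, "x": 10, "y": 10, "z": 0.1, "wx": 0, "wy": 0, "wz": 0}, {"grip": 5.5, "x": 10.3, "y": 10.3, "z": 0.1, "wx": 0, "wy": 0, "wz": 0}, {"grip": 5.5, "x": 10.3, "y": 10.3, "z": 0.1, "wx": 0, "wy": 0, "wz": 0}, {"grip": 5.5, "x": 10.3, "y": 10.3, "z": 0.1, "wx": 0, "wy": 0, "wz": 0}]'

```text
time_s: 15.5
tcp_pos: [0.5786, 0.013, 0.0761]
tcp_rot: [0.703, -0.093, -0.431, -0.559]
ft_force: [0.4, 0.0, -1.7]
opening: 0.0671
```

```bash
python3 - <<'E'
from h import *
from bench import bot
for n in("w2","w3"):
    m=cv2.inRange(cv2.cvtColor(cv2.imread(f"pics/{n}.png"),cv2.COLOR_BGR2HSV),(100,100,40),(125,255,255))
    k,l,st,ce=cv2.connectedComponentsWithStats(m);i=1+np.argmax(st[1:,4]);print(n,st[i],ce[i].round(1))
s=bot.observe();print(s["tcp_pos"],s["ft_force"])
inc([.579,.0118,.0625],rot(np.pi/6,np.pi/4,0))
f=bot.grab_frame("side");P=proj(f,cupP(s["tcp_pos"][0]-.0039,s["tcp_pos"][1]-.0018,s["tcp_pos"][2]-.0576))
m=cv2.inRange(cv2.cvtColor(f["pixels"],cv2.COLOR_BGR2HSV),(100,100,40),(125,255,255));k,l,st,ce=cv2.connectedComponentsWithStats(m);i=1+np.argmax(st[1:,4])
print("side blue",st[i],"pred",P.min(0),P.max(0))
E
```

```text
w2 [  190   144   177   215 29121] [280.6 262.6]
w3 [  191   148   176   215 28919] [280.8 266.4]
[0.57855285 0.01297181 0.07613227] [ 0.43135082  0.00699962 -1.66013835]
{'x': 0.954, 'y': 0.975, 'z': -0.118, 'wx': 0.004, 'wy': -0.002, 'wz': -0.004} rows>= 1.0
side blue [ 258  206   36   49 1147] pred [260.22167629 206.7905199 ] [295.07696971 256.43074975]
```

Call:
play_rows --increments '[{"grip": 5.5, "x": 0.25, "y": 0.25, "z": 0, "wx": 0, "wy": 0, "wz": 0}, {"grip": 5.5, "x": 0.5, "y": 0.5, "z": 0, "wx": 0, "wy": 0, "wz": 0}, {"grip": 5.5, "x": 0.75, "y": 0.75, "z": 0, "wx": 0, "wy": 0, "wz": 0}, {"grip": 5.5, "x": 0.95, "y": 0.95, "z": 0, "wx": 0, "wy": 0, "wz": 0}, {"grip": 5.5, "x": 0.95, "y": 0.95, "z": 0, "wx": 0, "wy": 0, "wz": 0}, {"grip": 5.5, "x": 0.95, "y": 0.95, "z": 0, "wx": 0, "wy": 0, "wz": 0}]'

```text
time_s: 16.05
tcp_pos: [0.5787, 0.0118, 0.062]
tcp_rot: [0.702, -0.094, -0.431, -0.559]
ft_force: [-0.5, 0.9, -1.1]
opening: 0.0673
```

Call:
play_rows --increments '[{"grip": 5.5, "x": 0.07, "y": 0.07, "z": 0, "wx": 0, "wy": 0, "wz": 0}, {"grip": 5.5, "x": 0.14, "y": 0.14, "z": 0, "wx": 0, "wy": 0, "wz": 0}, {"grip": 5.5, "x": 0.14, "y": 0.14, "z": 0, "wx": 0, "wy": 0, "wz": 0}]'

```text
time_s: 16.3
tcp_pos: [0.5791, 0.0119, 0.0605]
tcp_rot: [0.702, -0.094, -0.431, -0.559]
ft_force: [0.7, -0.3, -0.4]
opening: 0.0674
```

Call:
play_rows --increments '[{"grip": 5.5, "x": 0.1, "y": 0.1, "z": 0, "wx": 0, "wy": 0, "wz": 0}, {"grip": 5.5, "x": 0.14, "y": 0.14, "z": 0, "wx": 0, "wy": 0, "wz": 0}, {"grip": 5.5, "x": 0.14, "y": 0.14, "z": 0, "wx": 0, "wy": 0, "wz": 0}]'

```text
time_s: 16.55
tcp_pos: [0.58, 0.0124, 0.0604]
tcp_rot: [0.703, -0.092, -0.43, -0.559]
ft_force: [-7.3, 0.8, 15.5]
opening: 0.0673
```

Call:
play_rows --increments '[{"grip": 5.5, "x": 0.1, "y": 0.1, "z": 0, "wx": 0, "wy": 0, "wz": 0}, {"grip": 5.5, "x": 0.14, "y": 0.14, "z": 0, "wx": 0, "wy": 0, "wz": 0}, {"grip": 5.5, "x": 0.14, "y": 0.14, "z": 0, "wx": 0, "wy": 0, "wz": 0}]'

```text
time_s: 16.8
tcp_pos: [0.5809, 0.0128, 0.06]
tcp_rot: [0.704, -0.09, -0.429, -0.559]
ft_force: [-11.1, 1.8, 27.0]
opening: 0.0673
```

Call:
play_rows --increments '[{"grip": 5.5, "x": -0.2, "y": -0.22, "z": 0, "wx": 0, "wy": 0, "wz": 0}, {"grip": 5.5, "x": -0.2, "y": -0.22, "z": 0, "wx": 0, "wy": 0, "wz": 0}, {"grip": 6.9, "x": -0.2, "y": -0.22, "z": 0, "wx": 0, "wy": 0, "wz": 0}, {"grip": 7.5, "x": -0.2, "y": -0.22, "z": 0, "wx": 0, "wy": 0, "wz": 0}, {"grip": 8.5, "x": -0.2, "y": -0.22, "z": 0, "wx": 0, "wy": 0, "wz": 0}, {"grip": 8.5, "x": -0.2, "y": -0.22, "z": 0, "wx": 0, "wy": 0, "wz": 0}, {"grip": 8.5, "x": -0.2, "y": -0.22, "z": 0, "wx": 0, "wy": 0, "wz": 0}, {"grip": 8.5, "x": -0.2, "y": -0.22, "z": 0, "wx": 0, "wy": 0, "wz": 0}]'

```text
time_s: 17.47
tcp_pos: [0.5789, 0.012, 0.0591]
tcp_rot: [0.702, -0.094, -0.431, -0.559]
ft_force: [-1.1, 0.5, 0.5]
opening: 0.0851
```

Call:
play_rows --increments '[{"grip": 8.5, "x": -1, "y": 0, "z": 0, "wx": 0, "wy": 0, "wz": 0}, {"grip": 8.5, "x": -3, "y": 0, "z": 0, "wx": 0, "wy": 0, "wz": 0}, {"grip": 8.5, "x": -5.5, "y": 0, "z": 0, "wx": 0, "wy": 0, "wz": 0}, {"grip": 8.5, "x": -8, "y": 0, "z": 0, "wx": 0, "wy": 0, "wz": 0}, {"grip": 8.5, "x": -11, "y": 0, "z": 0, "wx": 0, "wy": 0, "wz": 0}, {"grip": 8.5, "x": -13, "y": -2, "z": 0, "wx": 0, "wy": 0, "wz": 0}, {"grip": 8.5, "x": -15, "y": -5, "z": 0, "wx": 0, "wy": 0, "wz": 0}, {"grip": 8.5, "x": -16, "y": -7, "z": 0, "wx": 0, "wy": 0, "wz": 0}, {"grip": 8.5, "x": -16, "y": -7, "z": 0, "wx": 0, "wy": 0, "wz": 0}, {"grip": 8.5, "x": -16, "y": -7, "z": 0, "wx": 0, "wy": 0, "wz": 0}]'

```text
time_s: 18.3
tcp_pos: [0.5248, -0.019, 0.2238]
tcp_rot: [0.703, -0.093, -0.43, -0.558]
ft_force: [-0.6, 1.0, -1.0]
opening: 0.0853
```

```bash
python3 - <<'E'
from h import *
from bench import bot
s=bot.observe();print(s["tcp_pos"],s["ft_force"],np.round(s["joint_positions"],3))
bb=lambda q:np.r_[q.min(0),q.max(0)]
obs=[]
for n in("top","side"):
    f=bot.grab_frame(n);cv2.imwrite(f"pics/{n}2.png",f["pixels"])
    m=cv2.inRange(cv2.cvtColor(f["pixels"],cv2.COLOR_BGR2HSV),(100,100,40),(125,255,255));k,l,st,ce=cv2.connectedComponentsWithStats(m);i=1+np.argmax(st[1:,4]);b=st[i];print(n,b)
    obs+=[b[0],b[1],b[0]+b[2],b[1]+b[3]]
fn=lambda p:np.r_[bb(proj(F["top"],cupP(*p))),bb(proj(F["side"],cupP(*p)))]-obs
r=least_squares(fn,[.575,.01],diff_step=1e-3);print(r.x,r.fun.round(1))
E
```

```text
[ 0.52482688 -0.01902294  0.22379229] [-0.57854211  0.99079003 -0.95650345] [-0.338 -0.072 -0.718  0.347  0.562 -0.694]
top [255 198  33  34 694]
side [ 259  212   36   49 1291]
[0.57524065 0.01181144] [-1.2 -1.5  1.4  0.9  1.   0.2 -0.4  0.3]
```

```bash
python3 - <<'E'
from h import *
inc([.437,-.295,.20],rot(.218,np.radians(52),0))
E
```

```text
{'x': -13.444, 'y': 16.672, 'z': -19.593, 'wx': 0.232, 'wy': 0.2, 'wz': 0.116} rows>= 7.0
```

Call:
play_rows --increments '[{"grip": 8.5, "x": -1.5, "y": 1.6, "z": -2, "wx": 0, "wy": 0, "wz": 0}, {"grip": 8.5, "x": -4, "y": 4.5, "z": -5, "wx": 0.05, "wy": 0.04, "wz": 0.02}, {"grip": 8.5, "x": -6, "y": 7.5, "z": -9, "wx": 0.1, "wy": 0.08, "wz": 0.05}, {"grip": 8.5, "x": -8.5, "y": 10.5, "z": -12.5, "wx": 0.15, "wy": 0.12, "wz": 0.07}, {"grip": 8.5, "x": -11, "y": 13.5, "z": -16, "wx": 0.2, "wy": 0.16, "wz": 0.1}, {"grip": 5, "x": -12.7, "y": 15.7, "z": -18.5, "wx": 0.232, "wy": 0.2, "wz": 0.116}, {"grip": 5, "x": -13.4, "y": 16.7, "z": -19.6, "wx": 0.232, "wy": 0.2, "wz": 0.116}, {"grip": 5, "x": -13.4, "y": 16.7, "z": -19.6, "wx": 0.232, "wy": 0.2, "wz": 0.116}, {"grip": 5, "x": -13.4, "y": 16.7, "z": -19.6, "wx": 0.232, "wy": 0.2, "wz": 0.116}, {"grip": 5, "x": -13.4, "y": 16.7, "z": -19.6, "wx": 0.232, "wy": 0.2, "wz": 0.116}]'

```text
time_s: 19.23
tcp_pos: [0.4371, -0.2951, 0.1988]
tcp_rot: [0.664, -0.239, -0.377, -0.599]
ft_force: [-0.8, -0.2, -0.3]
opening: 0.0498
```

```bash
python3 - <<'E'
from h import *
from bench import bot
s=bot.observe();f=bot.grab_frame("wrist");W=np.eye(4);W[:3,:3]=R.from_quat(s["tcp_rot"]).as_matrix();W[:3,3]=s["tcp_pos"];W=W@np.array(f["tool_from_camera"])
pickle.dump((s,f,W),open("lidw.pkl","wb"));print(s["tcp_pos"],np.round(s["joint_positions"],3),np.abs(s["qvel"]).max())
cv2.imwrite("pics/lidw.png",f["pixels"])
E
```

```text
[ 0.43711057 -0.29510025  0.19877378] [-0.908  0.07  -0.535  0.642  0.59  -1.024] 0.036635847594507255
```

View pics/lidw.png

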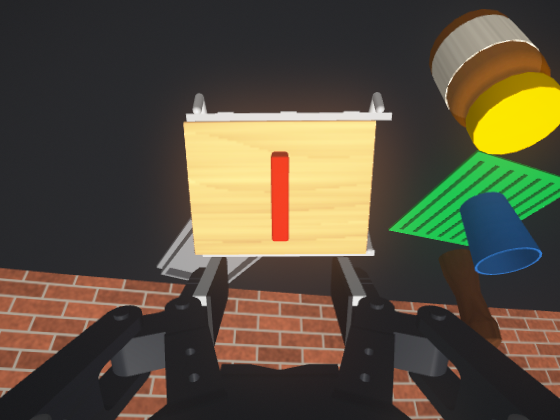

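```bash
python3 - <<'E'
from h import *
s,f,W=pickle.load(open("lidw.pkl","rb"));im=f["pixels"];hsv=cv2.cvtColor(im,cv2.COLOR_BGR2HSV)
pl=cv2.inRange(hsv,(12,60,150),(28,255,255));pl[:, 420:]=0;pl[:110]=0;pl[262:]=0
rd=cv2.inRange(hsv,(0,180,150),(5,255,255));rd|=cv2.inRange(hsv,(176,180,150),(180,255,255));rd[270:]=0
def quad(m):
    k,l,st,ce=cv2.connectedComponentsWithStats(m);i=1+np.argmax(st[1:,4]);h=cv2.convexHull(cv2.findNonZero((l==i).astype(np.uint8)))[:,0].astype(float)
    c=h.mean(0);sel=lambda sx,sy:h[np.argmax(h@[sx,sy])]
    return st[i],np.array([sel(-1,-1),sel(1,-1),sel(1,1),sel(-1,1)])
a,qp=quad(pl);b,qr=quad(rd);print(a,qp.tolist(),b,qr.tolist())
obj=np.array([[-60,-80,6],[-60,80,6],[60,80,6],[60,-80,6],[-35,-7,36],[-35,7,36],[35,7,36],[35,-7,36]])/1000.
img=np.vstack([qp,qr])
lid=lambda p:R.from_euler('zy',[p[3],-np.radians(38)])
pts=lambda p:lid(p).apply(obj)+p[:3]
fn=lambda p:(proj(f,pts(p),W)-img).ravel()
r=least_squares(fn,[.52,-.277,.074,.218],loss='soft_l1');print(r.x.round(4));print(fn(r.x).round(1))
fn3=lambda p:np.r_[fn(p)]
g=least_squares(lambda p:((proj(f,R.from_euler('zyx',p[3:]).apply(obj)+p[:3],W)-img).ravel()),[*r.x,-np.radians(38),0],loss='soft_l1');print("free",g.x.round(4),g.fun.round(1))
E
```

```text
[  183   120   193   135 22817] [[183.0, 123.0], [375.0, 120.0], [365.0, 253.0], [195.0, 254.0]] [ 271  156   17   85 1367] [[271.0, 157.0], [286.0, 156.0], [287.0, 239.0], [273.0, 240.0]]
[ 0.5287 -0.2774  0.0671  0.1709]
[-2.6 -0.2 -7.9  1.8 -7.7 -5.9 -2.9  2.4  2.3 -0.5  5.   0.2  3.1 -0.1
  0.7 -0.2]
free [ 0.5246 -0.2755  0.0705  0.2882 -0.6367  0.1749] [ 0.2 -0.4 -0.6  0.3 -0.  -0.5  0.6 -0.2 -1.6 -1.   1.7 -0.2  1.   1.7
 -1.8  0.9]
```

```bash
python3 - <<'E'
from h import *
s,f,W=pickle.load(open("lidw.pkl","rb"))
obj=np.array([[-60,-80,6],[-60,80,6],[60,80,6],[60,-80,6],[-35,-7,36],[-35,7,36],[35,7,36],[35,-7,36]])/1000.
img=np.array([[183.5,122.5],[376,120.5],[369,254],[195,254],[271,157],[288,157],[289,241],[272,241]])
for free in(0,1):
    pose=lambda p:R.from_euler('ZYX',[p[3],p[4] if free else -np.radians(38),p[5] if free else 0])
    fn=lambda p:(proj(f,pose(p).apply(obj)+p[:3],W)-img).ravel()
    r=least_squares(fn,[.52,-.277,.074,.218,-.66,0][:6 if free else 4],loss='soft_l1');print(r.x.round(4),r.fun.round(1))
Tt,S=F["top"],F["side"]
L=np.array([[60,80,6],[60,-80,6],[-60,-80,6],[-60,80,6]])/1000
lt=np.array([(374.1,226.5),(453,209.1),(451.5,260.1),(377.4,275.1)]);ls=np.array([(297.5,162.6),(292.1,126.6),(336.5,182.4)])
q=lambda p:R.from_euler('ZY',[p[3],-np.radians(38)]).apply(L)+p[:3]
h=lambda p:np.r_[(proj(Tt,q(p))-lt).ravel(),(proj(S,q(p)[[0,1,3]])-ls).ravel()]
r2=least_squares(h,[.52,-.277,.074,.218]);print("fixed cams",r2.x.round(4),r2.fun.round(1))
E
```

```text
[ 0.5233 -0.2751  0.0722  0.2284] [ 0.1  0.1 -0.1  0.1 -2.7 -0.4  0.7  0.9 -0.5 -0.9  0.9 -1.   0.   0.6
  0.   0.7]
[ 0.5232 -0.275   0.0721  0.2291 -0.6559  0.0079] [ 0.2  0.1  0.4 -0.  -2.5 -0.4  1.1  0.4 -0.8 -0.6  0.7 -0.8 -0.2  0.7
 -0.1  0.8]
fixed cams [ 0.5217 -0.2776  0.0703  0.2122] [ 0.6 -0.1  0.2  0.8 -1.1 -0.8 -0.  -0.   1.7 -1.8 -0.6  0.2 -0.9  1.2]
```

```bash
python3 - <<'E'
from h import *
z=np.array([-.5996,-.1391,.788]);o=np.array([.523,-.2755,.072])
inc(o+.06*z,rot(.228,np.radians(52),0));inc(o+.0235*z,rot(.228,np.radians(52),0))
E
```

```text
{'x': 9.415, 'y': 0.925, 'z': -0.073, 'wx': -0.01, 'wy': -0.004, 'wz': 0.0} rows>= 3.0
{'x': 13.065, 'y': 0.926, 'z': -0.057, 'wx': -0.01, 'wy': -0.004, 'wz': 0.0} rows>= 4.0
```

Call:
play_rows --increments '[{"grip": 5, "x": 1, "y": 0.3, "z": 0, "wx": -0.01, "wy": -0.004, "wz": 0}, {"grip": 5, "x": 3, "y": 0.6, "z": -0.03, "wx": -0.01, "wy": -0.004, "wz": 0}, {"grip": 5, "x": 6, "y": 0.92, "z": -0.07, "wx": -0.01, "wy": -0.004, "wz": 0}, {"grip": 5, "x": 8.5, "y": 0.92, "z": -0.07, "wx": -0.01, "wy": -0.004, "wz": 0}, {"grip": 5, "x": 9.4, "y": 0.92, "z": -0.07, "wx": -0.01, "wy": -0.004, "wz": 0}, {"grip": 5, "x": 9.4, "y": 0.92, "z": -0.07, "wx": -0.01, "wy": -0.004, "wz": 0}, {"grip": 5, "x": 9.4, "y": 0.92, "z": -0.07, "wx": -0.01, "wy": -0.004, "wz": 0}]'

```text
time_s: 19.87
tcp_pos: [0.4876, -0.2829, 0.1205]
tcp_rot: [0.668, -0.235, -0.381, -0.595]
ft_force: [-0.1, -0.1, 0.7]
opening: 0.0502
```

```bash
python3 - <<'E'
from h import *
z=np.array([-.5996,-.1391,.788]);o=np.array([.523,-.2755,.072])
inc(o+.0235*z,rot(.228,np.radians(52),0))
E
```

```text
{'x': 3.696, 'y': 0.143, 'z': -0.076, 'wx': 0.004, 'wy': 0.0, 'wz': 0.001} rows>= 1.0
```

Call:
play_rows --increments '[{"grip": 5, "x": 1, "y": 0.14, "z": -0.07, "wx": 0, "wy": 0, "wz": 0}, {"grip": 5, "x": 2, "y": 0.14, "z": -0.07, "wx": 0, "wy": 0, "wz": 0}, {"grip": 5, "x": 3, "y": 0.14, "z": -0.07, "wx": 0, "wy": 0, "wz": 0}, {"grip": 5, "x": 3.6, "y": 0.14, "z": -0.07, "wx": 0, "wy": 0, "wz": 0}, {"grip": 5, "x": 3.6, "y": 0.14, "z": -0.07, "wx": 0, "wy": 0, "wz": 0}, {"grip": 3, "x": 3.6, "y": 0.14, "z": -0.07, "wx": 0, "wy": 0, "wz": 0}, {"grip": 1, "x": 3.6, "y": 0.14, "z": -0.07, "wx": 0, "wy": 0, "wz": 0}, {"grip": 0.5, "x": 3.6, "y": 0.14, "z": -0.07, "wx": 0, "wy": 0, "wz": 0}, {"grip": 0.5, "x": 3.6, "y": 0.14, "z": -0.07, "wx": 0, "wy": 0, "wz": 0}, {"grip": 0.5, "x": 3.6, "y": 0.14, "z": -0.07, "wx": 0, "wy": 0, "wz": 0}, {"grip": 0.5, "x": 3.6, "y": 0.14, "z": -0.07, "wx": 0, "wy": 0, "wz": 0}, {"grip": 0.5, "x": 3.6, "y": 0.14, "z": -0.07, "wx": 0, "wy": 0, "wz": 0}]'

```text
time_s: 20.87
tcp_pos: [0.5082, -0.281, 0.0926]
tcp_rot: [0.668, -0.235, -0.379, -0.596]
ft_force: [-3.8, 1.3, 5.2]
opening: 0.0129
```

```bash
python3 - <<'E'
from h import *
from bench import bot
s=bot.observe();print(s["tcp_pos"],s["ft_force"],s["opening"])
z=np.array([-.5996,-.1391,.788]);p=s["tcp_pos"]
print("lid z of TCP",(np.array(p)-[.523,-.2755,.072])@z)
inc(p+.05*z,R.from_quat(s["tcp_rot"]))
inc(p+.05*z+[0,0,.1],R.from_quat(s["tcp_rot"]))
E
```

```text
[ 0.50817444 -0.28102969  0.09257055] [-3.80316748  1.34408266  5.22283106] 0.012919484852206828
lid z of TCP 0.025868180446223275
{'x': -5.0, 'y': -0.012, 'z': -0.014, 'wx': 0.0, 'wy': 0.0, 'wz': 0.0} rows>= 2.0
{'x': -12.866, 'y': -6.186, 'z': -0.048, 'wx': 0.0, 'wy': 0.0, 'wz': 0.0} rows>= 4.0
```

Call:
play_rows --increments '[{"grip": 0.5, "x": -0.5, "y": 0, "z": 0, "wx": 0, "wy": 0, "wz": 0}, {"grip": 0.5, "x": -1.5, "y": 0, "z": 0, "wx": 0, "wy": 0, "wz": 0}, {"grip": 0.5, "x": -3, "y": 0, "z": 0, "wx": 0, "wy": 0, "wz": 0}, {"grip": 0.5, "x": -5, "y": -0.4, "z": 0, "wx": 0, "wy": 0, "wz": 0}, {"grip": 0.5, "x": -7, "y": -1.8, "z": 0, "wx": 0, "wy": 0, "wz": 0}, {"grip": 0.5, "x": -9, "y": -3.3, "z": 0, "wx": 0, "wy": 0, "wz": 0}, {"grip": 0.5, "x": -11, "y": -4.8, "z": 0, "wx": 0, "wy": 0, "wz": 0}, {"grip": 0.5, "x": -12.8, "y": -6.2, "z": 0, "wx": 0, "wy": 0, "wz": 0}, {"grip": 0.5, "x": -12.8, "y": -6.2, "z": 0, "wx": 0, "wy": 0, "wz": 0}, {"grip": 0.5, "x": -12.8, "y": -6.2, "z": 0, "wx": 0, "wy": 0, "wz": 0}]'

```text
time_s: 21.7
tcp_pos: [0.4788, -0.2879, 0.232]
tcp_rot: [0.669, -0.236, -0.378, -0.595]
ft_force: [-0.1, -0.0, -2.7]
opening: 0.013
```

```bash
python3 - <<'E'
from h import *
from bench import bot
s=bot.observe();print(s["tcp_pos"],s["ft_force"],s["opening"],np.round(s["joint_positions"],3))
f=bot.grab_frame("wrist");cv2.imwrite("pics/lidheld.png",f["pixels"]);pickle.dump((s,f),open("held.pkl","wb"))
E
```

```text
[ 0.47879847 -0.28788574  0.23202694] [-0.06411764 -0.00908064 -2.67303913] 0.012964849457475882 [-0.825  0.067 -0.452  0.677  0.563 -0.945]
```

View pics/lidheld.png

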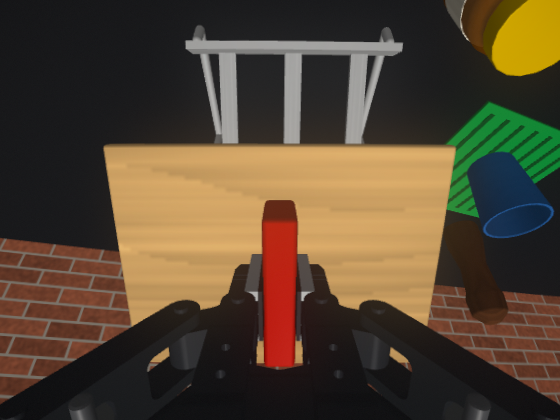

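```bash
python3 - <<'E'
from h import *
s,f=pickle.load(open("held.pkl","rb"));W=np.array(f["tool_from_camera"])
B=np.array([[0,0,-1],[-1,0,0],[0,1,0]],float) # columns: lid axes in tool
obj=np.array([[-60,-80,6],[-60,80,6],[-35,-7,6],[-35,7,6],[-35,-7,36],[-35,7,36]])/1000.
img=np.array([[105,146],[455,148],[265,201.5],[293.5,201.5],[263,221],[297,221]],float)
E2=np.array([[-60,-80,6],[0,-80,6],[-60,80,6],[0,80,6]])/1000.
def pose(p): return R.from_matrix(B)*R.from_rotvec(p[3:6])
def fn(p):
    P=lambda L:proj(f,pose(p).apply(L)+p[:3],W)
    e=P(E2);out=[(P(obj)-img).ravel()]
    for a,b,q in((e[0],e[1],(131.5,325)),(e[2],e[3],(430,325))):
        d=(b-a)/np.linalg.norm(b-a);out.append([np.cross(d,np.array(q)-a)])
    return np.r_[tuple(out)]
def reg(p): return np.r_[fn(p),p[2]/.001,p[3]/.01,p[5]/.01]
import warnings;warnings.filterwarnings("ignore")
r=least_squares(reg,[.024,0,0,0,0,0],loss='soft_l1');print(r.x.round(4),fn(r.x).round(1))
np.save("lid_in_tool.npy",r.x)
for dyaw in(0,):
    Rl=R.from_euler('z',-.374);rt=Rl*pose(r.x).inv()
    o=np.array([.527,.265,.085])
    for h in(.09,.02,0): 
        t=o+[0,0,h]-rt.apply(r.x[:3]); print("TCP for +",h,t.round(4)); inc(t,rt)
E
```

```text
[ 0.0248 -0.0009  0.0001  0.0043 -0.01    0.0018] [-0.1  2.3  0.4  0.3 -0.  -0.3  1.1 -0.3 -1.7 -0.3  0.8 -0.3 -0.3 -0.9]
TCP for + 0.09 [0.5264 0.2652 0.1998]
{'x': 12.846, 'y': -11.754, 'z': 52.746, 'wx': 0.582, 'wy': 0.198, 'wz': 0.655} rows>= 14.0
TCP for + 0.02 [0.5264 0.2652 0.1298]
{'x': 18.359, 'y': -7.441, 'z': 52.772, 'wx': 0.582, 'wy': 0.198, 'wz': 0.655} rows>= 14.0
TCP for + 0 [0.5264 0.2652 0.1098]
{'x': 19.934, 'y': -6.208, 'z': 52.78, 'wx': 0.582, 'wy': 0.198, 'wz': 0.655} rows>= 14.0
```

Call:
play_rows --increments '[{"grip": 0.5, "x": 0, "y": -0.7, "z": 1.5, "wx": 0.04, "wy": 0.014, "wz": 0.045}, {"grip": 0.5, "x": 0.3, "y": -2, "z": 4, "wx": 0.08, "wy": 0.028, "wz": 0.09}, {"grip": 0.5, "x": 1, "y": -3, "z": 7, "wx": 0.13, "wy": 0.043, "wz": 0.14}, {"grip": 0.5, "x": 1.6, "y": -4, "z": 10.3, "wx": 0.18, "wy": 0.06, "wz": 0.2}, {"grip": 0.5, "x": 2.3, "y": -5, "z": 13.6, "wx": 0.23, "wy": 0.077, "wz": 0.26}, {"grip": 0.5, "x": 3, "y": -5.8, "z": 17, "wx": 0.28, "wy": 0.094, "wz": 0.315}, {"grip": 0.5, "x": 3.6, "y": -6.6, "z": 20.3, "wx": 0.33, "wy": 0.11, "wz": 0.37}, {"grip": 0.5, "x": 4.2, "y": -7.5, "z": 23.6, "wx": 0.38, "wy": 0.13, "wz": 0.43}, {"grip": 0.5, "x": 4.8, "y": -8.4, "z": 27, "wx": 0.43, "wy": 0.146, "wz": 0.485}, {"grip": 0.5, "x": 5.4, "y": -9.2, "z": 30.3, "wx": 0.48, "wy": 0.163, "wz": 0.54}, {"grip": 0.5, "x": 6, "y": -10, "z": 33.6, "wx": 0.53, "wy": 0.18, "wz": 0.6}, {"grip": 0.5, "x": 6.6, "y": -10.6, "z": 36.5, "wx": 0.582, "wy": 0.198, "wz": 0.655}]'

```text
time_s: 22.75
tcp_pos: [0.5164, 0.0986, 0.2415]
tcp_rot: [-0.395, 0.589, 0.4, 0.58]
ft_force: [1.3, 0.1, -2.4]
opening: 0.0132
```

```bash
cat >>h.py <<'E'
B=np.array([[0,0,-1],[-1,0,0],[0,1,0]],float)
def go(dx,dy,h,yaw=-.374,c=(.527,.265)):
    p=np.load("lid_in_tool.npy");rt=R.from_euler('z',yaw)*(R.from_matrix(B)*R.from_rotvec(p[3:6])).inv()
    t=np.array([c[0]+dx,c[1]+dy,.085+h])-rt.apply(p[:3]);print("tcp target",t.round(4));inc(t,rt)
def lidnow(s):
    p=np.load("lid_in_tool.npy");Rt=R.from_quat(s["tcp_rot"]);return Rt.apply(p[:3])+s["tcp_pos"],Rt*R.from_matrix(B)*R.from_rotvec(p[3:6])
E
python3 - <<'E'
from h import *
from bench import bot
s=bot.observe();print(s["tcp_pos"],s["ft_force"],np.round(s["joint_positions"],3))
go(0,0,.11)
E
```

```text
[0.51644127 0.09859776 0.24147619] [ 1.2518122   0.13361198 -2.41543736] [ 0.188  0.252 -0.005  1.329  0.002  0.564]
tcp target [0.5264 0.2652 0.2198]
{'x': 2.138, 'y': 5.169, 'z': 15.879, 'wx': -0.001, 'wy': -0.002, 'wz': -0.004} rows>= 5.0
```

Call:
play_rows --increments '[{"grip": 0.5, "x": 0.3, "y": 1, "z": 3, "wx": 0, "wy": 0, "wz": 0}, {"grip": 0.5, "x": 0.8, "y": 2, "z": 6, "wx": 0, "wy": 0, "wz": 0}, {"grip": 0.5, "x": 1.2, "y": 3, "z": 9.2, "wx": 0, "wy": 0, "wz": 0}, {"grip": 0.5, "x": 1.6, "y": 4, "z": 12.3, "wx": 0, "wy": 0, "wz": 0}, {"grip": 0.5, "x": 2, "y": 4.8, "z": 14.8, "wx": 0, "wy": 0, "wz": 0}, {"grip": 0.5, "x": 2.1, "y": 5.2, "z": 15.9, "wx": 0, "wy": 0, "wz": -0.004}, {"grip": 0.5, "x": 2.1, "y": 5.2, "z": 15.9, "wx": 0, "wy": 0, "wz": -0.004}, {"grip": 0.5, "x": 2.1, "y": 5.2, "z": 15.9, "wx": 0, "wy": 0, "wz": -0.004}, {"grip": 0.5, "x": 2.1, "y": 5.2, "z": 15.9, "wx": 0, "wy": 0, "wz": -0.004}]'

```text
time_s: 23.5
tcp_pos: [0.5264, 0.2623, 0.2211]
tcp_rot: [-0.397, 0.587, 0.399, 0.582]
ft_force: [-0.4, 0.1, -3.0]
opening: 0.0128
```

```bash
python3 - <<'E'
from h import *
from bench import bot
# refit tub from the first pictures: sub-pixel rim edges
s=bot.observe();o,Rl=lidnow(s);print(s["tcp_pos"],o.round(4),Rl.as_euler('ZYX').round(4),np.abs(s["qvel"]).max())
go(0,0,.03)
Tt,S=F["top"],F["side"]
tp=np.array([(124.4,196),(194.9,223.6),(98.6,250.6)]);sd=np.array([(278,285.8),(339.6,308.2),(231.2,351.4),(298,385.8)])
C=np.array([[60,80,85],[60,-80,85],[-60,80,85],[-60,-80,85]])/1000
q=lambda p,L:R.from_euler('z',p[2]).apply(L)+[p[0],p[1],0]
h=lambda p:np.r_[(proj(Tt,q(p,C[[0,1,2]]))-tp).ravel(),(proj(S,q(p,C[[1,3,0,2]]))-sd).ravel()]
r=least_squares(h,[.527,.265,-.374]);print("tub",r.x.round(4),r.fun.round(1))
f=bot.grab_frame("wrist");W=np.eye(4);W[:3,:3]=R.from_quat(s["tcp_rot"]).as_matrix();W[:3,3]=s["tcp_pos"];W=W@np.array(f["tool_from_camera"])
im=f["pixels"].copy()
for c,col in((r.x,(0,0,255)),):
    P=proj(f,q(c,np.array([[60,80,85],[60,-80,85],[-60,-80,85],[-60,80,85]])/1000),W);cv2.polylines(im,[P.round().astype(int)],True,col,1)
P=proj(f,Rl.apply(np.array([[60,80,6],[60,-80,6],[-60,-80,6],[-60,80,6]])/1000)+o,W);cv2.polylines(im,[P.round().astype(int)],True,(255,0,255),1)
cv2.imwrite("pics/hover.png",im)
E
```

```text
[0.52644271 0.26227189 0.22112132] [0.5271 0.262  0.1963] [-0.3736 -0.0041 -0.0009] 0.013828689951990176
tcp target [0.5264 0.2652 0.1398]
{'x': 8.132, 'y': 0.065, 'z': 0.317, 'wx': 0.0, 'wy': -0.001, 'wz': 0.004} rows>= 2.0
tub [ 0.5273  0.2655 -0.3693] [-0.6 -0.1 -0.8  0.3 -0.3 -0.8  0.2 -2.5 -0.2  0.5 -0.3  0.3  0.8 -0.3]
```

View pics/hover.png

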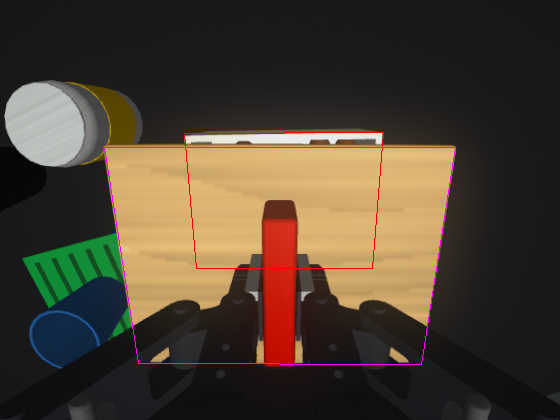

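Call:
play_rows --increments '[{"grip": 0.5, "x": 1, "y": 0.06, "z": 0.32, "wx": 0, "wy": 0, "wz": 0.004}, {"grip": 0.5, "x": 3, "y": 0.06, "z": 0.34, "wx": 0, "wy": 0, "wz": 0.004}, {"grip": 0.5, "x": 5, "y": 0.06, "z": 0.34, "wx": 0, "wy": 0, "wz": 0.004}, {"grip": 0.5, "x": 7, "y": 0.06, "z": 0.34, "wx": 0, "wy": 0, "wz": 0.004}, {"grip": 0.5, "x": 8.2, "y": 0.06, "z": 0.34, "wx": 0, "wy": 0, "wz": 0.004}, {"grip": 0.5, "x": 8.2, "y": 0.06, "z": 0.34, "wx": 0, "wy": 0, "wz": 0.004}, {"grip": 0.5, "x": 8.2, "y": 0.06, "z": 0.34, "wx": 0, "wy": 0, "wz": 0.004}, {"grip": 0.5, "x": 8.2, "y": 0.06, "z": 0.34, "wx": 0, "wy": 0, "wz": 0.004}]'

```text
time_s: 24.22
tcp_pos: [0.5275, 0.2664, 0.1405]
tcp_rot: [-0.396, 0.587, 0.4, 0.582]
ft_force: [0.8, 0.2, -2.1]
opening: 0.0129
```

```bash
python3 - <<'E'
from h import *
from bench import bot
s=bot.observe();o,Rl=lidnow(s);print(s["tcp_pos"],o.round(4),Rl.as_euler('ZYX').round(4),s["ft_force"])
for h in(.014,.0,-.001):go(0,0,h,-.371,(.5273,.2655))
E
```

```text
[0.52749547 0.26637226 0.1405379 ] [0.5281 0.2661 0.1157] [-0.3739 -0.0016  0.0014] [ 0.77518297  0.17511463 -2.14609139]
tcp target [0.5267 0.2657 0.1238]
{'x': 1.675, 'y': 0.037, 'z': -0.083, 'wx': -0.003, 'wy': 0.001, 'wz': 0.002} rows>= 1.0
tcp target [0.5267 0.2657 0.1098]
{'x': 3.075, 'y': 0.025, 'z': -0.079, 'wx': -0.003, 'wy': 0.001, 'wz': 0.002} rows>= 1.0
tcp target [0.5267 0.2657 0.1088]
{'x': 3.175, 'y': 0.025, 'z': -0.078, 'wx': -0.003, 'wy': 0.001, 'wz': 0.002} rows>= 1.0
```

Call:
play_rows --increments '[{"grip": 0.5, "x": 0.5, "y": 0.03, "z": -0.08, "wx": -0.003, "wy": 0, "wz": 0.002}, {"grip": 0.5, "x": 1.1, "y": 0.03, "z": -0.08, "wx": -0.003, "wy": 0, "wz": 0.002}, {"grip": 0.5, "x": 1.6, "y": 0.03, "z": -0.08, "wx": -0.003, "wy": 0, "wz": 0.002}, {"grip": 0.5, "x": 1.6, "y": 0.03, "z": -0.08, "wx": -0.003, "wy": 0, "wz": 0.002}, {"grip": 0.5, "x": 1.9, "y": 0.03, "z": -0.08, "wx": -0.003, "wy": 0, "wz": 0.002}, {"grip": 0.5, "x": 2.2, "y": 0.03, "z": -0.08, "wx": -0.003, "wy": 0, "wz": 0.002}, {"grip": 0.5, "x": 2.2, "y": 0.03, "z": -0.08, "wx": -0.003, "wy": 0, "wz": 0.002}, {"grip": 0.5, "x": 2.2, "y": 0.03, "z": -0.08, "wx": -0.003, "wy": 0, "wz": 0.002}]'

```text
time_s: 24.88
tcp_pos: [0.5268, 0.2661, 0.1183]
tcp_rot: [-0.397, 0.587, 0.401, 0.581]
ft_force: [1.3, 0.6, 2.9]
opening: 0.0128
```

```bash
python3 - <<'E'
from h import *
from bench import bot
s=bot.observe();o,Rl=lidnow(s);print(s["tcp_pos"],o.round(4),Rl.as_euler('ZYX').round(4),s["ft_force"],s["moment"])
go(0,0,0,-.371,(.5273,.2655))
E
```

```text
[0.52678749 0.2661214  0.11827237] [0.5274 0.2659 0.0935] [-3.702e-01 -1.000e-04  1.500e-03] [1.2973529  0.64910885 2.94990733] [-0.14014468 -0.06156518  0.05939493]
tcp target [0.5267 0.2657 0.1098]
{'x': 0.848, 'y': -0.014, 'z': -0.036, 'wx': 0.001, 'wy': 0.001, 'wz': 0.0} rows>= 1.0
```

Call:
play_rows --increments '[{"grip": 0.5, "x": 0.1, "y": 0, "z": -0.03, "wx": 0, "wy": 0, "wz": 0}, {"grip": 0.5, "x": 0.25, "y": 0, "z": -0.03, "wx": 0, "wy": 0, "wz": 0}, {"grip": 0.5, "x": 0.25, "y": 0, "z": -0.03, "wx": 0, "wy": 0, "wz": 0}]'

```text
time_s: 25.13
tcp_pos: [0.5272, 0.2659, 0.1157]
tcp_rot: [-0.397, 0.586, 0.401, 0.581]
ft_force: [5.2, -0.0, -1.0]
opening: 0.0128
```

```bash
python3 - <<'E'
from h import *
from bench import bot
s=bot.observe();o,Rl=lidnow(s);print(s["tcp_pos"],o.round(4),Rl.as_euler('ZYX').round(4),s["ft_force"],s["moment"])
f=bot.grab_frame("side")["pixels"];g=bot.grab_frame("top")["pixels"]
o=np.hstack([cv2.resize(f[250:400,220:370],(400,400),interpolation=2),cv2.resize(g[170:300,80:210],(400,400),interpolation=2)]);cv2.imwrite("pics/seat.png",o)
E
```

```text
[0.52719206 0.26594574 0.11574046] [0.5278 0.2657 0.0909] [-0.3701 -0.001   0.0021] [ 5.1697815  -0.0300237  -0.98818182] [-0.07284409 -1.04361347  0.25364295]
```

View pics/seat.png

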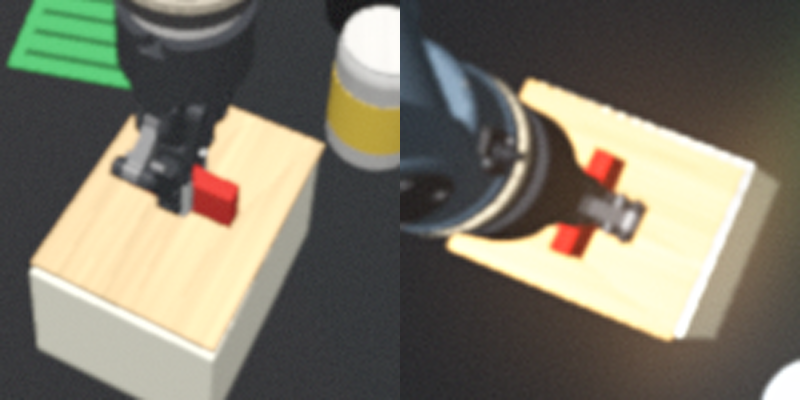

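Call:
play_rows --increments '[{"grip": 0.5, "x": 0, "y": -0.1, "z": 0, "wx": 0, "wy": 0, "wz": 0}, {"grip": 0.5, "x": 0, "y": -0.15, "z": 0, "wx": 0, "wy": 0, "wz": 0}, {"grip": 0.5, "x": 0.1, "y": -0.15, "z": 0, "wx": 0, "wy": 0, "wz": 0}, {"grip": 0.5, "x": 0.25, "y": -0.15, "z": 0, "wx": 0, "wy": 0, "wz": 0}, {"grip": 0.5, "x": 0.25, "y": -0.15, "z": 0, "wx": 0, "wy": 0, "wz": 0}]'

```text
time_s: 25.65
tcp_pos: [0.5271, 0.2649, 0.1122]
tcp_rot: [-0.396, 0.587, 0.401, 0.58]
ft_force: [1.8, -1.4, -1.4]
opening: 0.0129
```

```bash
python3 - <<'E'
from h import *
from bench import bot
s=bot.observe();o,Rl=lidnow(s);print(s["tcp_pos"],o.round(4),Rl.as_euler('ZYX').round(4),s["ft_force"],s["moment"])
E
```

```text
[0.527103   0.2649024  0.11224558] [0.5277 0.2647 0.0875] [-3.702e-01  1.700e-03 -2.000e-04] [ 1.7723621  -1.43965715 -1.43408971] [-0.14727128 -0.30926119  0.08698406]
```

Side load has dropped. Lower the last few millimetres until vertical contact.

Call:
play_rows --increments '[{"grip": 0.5, "x": 0.1, "y": -0.05, "z": 0, "wx": 0, "wy": 0, "wz": 0}, {"grip": 0.5, "x": 0.2, "y": -0.05, "z": 0, "wx": 0, "wy": 0, "wz": 0}, {"grip": 0.5, "x": 0.25, "y": -0.05, "z": 0, "wx": 0, "wy": 0, "wz": 0}, {"grip": 0.5, "x": 0.25, "y": -0.05, "z": 0, "wx": 0, "wy": 0, "wz": 0}]'

```text
time_s: 25.98
tcp_pos: [0.5274, 0.2649, 0.1099]
tcp_rot: [-0.396, 0.587, 0.402, 0.58]
ft_force: [0.4, -0.2, -2.2]
opening: 0.0132
```

Call:
play_rows --increments '[{"grip": 0.5, "x": 0.1, "y": 0, "z": 0, "wx": 0, "wy": 0, "wz": 0}, {"grip": 0.5, "x": 0.12, "y": 0, "z": 0, "wx": 0, "wy": 0, "wz": 0}, {"grip": 0.5, "x": 0.12, "y": 0, "z": 0, "wx": 0, "wy": 0, "wz": 0}]'

```text
time_s: 26.23
tcp_pos: [0.5278, 0.265, 0.1092]
tcp_rot: [-0.396, 0.587, 0.401, 0.581]
ft_force: [-1.5, 0.2, 0.3]
opening: 0.0131
```

Call:
play_rows --increments '[{"grip": 0.5, "x": 0.08, "y": 0, "z": 0, "wx": 0, "wy": 0, "wz": 0}, {"grip": 0.5, "x": 0.1, "y": 0, "z": 0, "wx": 0, "wy": 0, "wz": 0}, {"grip": 0.5, "x": 0.1, "y": 0, "z": 0, "wx": 0, "wy": 0, "wz": 0}]'

```text
time_s: 26.48
tcp_pos: [0.5278, 0.265, 0.1085]
tcp_rot: [-0.396, 0.587, 0.401, 0.581]
ft_force: [-2.9, -1.2, 4.3]
opening: 0.0133
```

Vertical contact at the expected height (lid about 84 mm). Release slowly, then withdraw straight up.

Call:
play_rows --increments '[{"grip": 0.5, "x": -0.05, "y": 0, "z": 0, "wx": 0, "wy": 0, "wz": 0}, {"grip": 1.6, "x": -0.05, "y": 0, "z": 0, "wx": 0, "wy": 0, "wz": 0}, {"grip": 2.5, "x": -0.05, "y": 0, "z": 0, "wx": 0, "wy": 0, "wz": 0}, {"grip": 4, "x": -0.05, "y": 0, "z": 0, "wx": 0, "wy": 0, "wz": 0}, {"grip": 4, "x": -0.05, "y": 0, "z": 0, "wx": 0, "wy": 0, "wz": 0}, {"grip": 4, "x": -0.5, "y": 0, "z": 0, "wx": 0, "wy": 0, "wz": 0}, {"grip": 4, "x": -2, "y": 0, "z": 0, "wx": 0, "wy": 0, "wz": 0}, {"grip": 4, "x": -4, "y": 0, "z": 0, "wx": 0, "wy": 0, "wz": 0}, {"grip": 4, "x": -7, "y": 0, "z": 0, "wx": 0, "wy": 0, "wz": 0}, {"grip": 4, "x": -10, "y": 0, "z": 0, "wx": 0, "wy": 0, "wz": 0}, {"grip": 4, "x": -13, "y": 0, "z": 0, "wx": 0, "wy": 0, "wz": 0}, {"grip": 4, "x": -13, "y": 0, "z": 0, "wx": 0, "wy": 0, "wz": 0}]'

```text
time_s: 27.48
tcp_pos: [0.5313, 0.2658, 0.2444]
tcp_rot: [-0.397, 0.584, 0.401, 0.584]
ft_force: [-0.6, 0.7, -0.4]
opening: 0.0399
```

```bash
python3 - <<'E'
from h import *
from bench import bot
s=bot.observe();print(s["tcp_pos"],s["ft_force"],s["opening"])
inc([.42,.22,.28],R.from_quat(s["tcp_rot"]))
f=bot.grab_frame("wrist");W=np.eye(4);W[:3,:3]=R.from_quat(s["tcp_rot"]).as_matrix();W[:3,3]=s["tcp_pos"];W=W@np.array(f["tool_from_camera"])
im=f["pixels"].copy();C=lambda z:R.from_euler('z',-.37).apply(np.array([[60,80,z],[60,-80,z],[-60,-80,z],[-60,80,z]])/1000)+[.5273,.2655,0]
P=proj(f,C(91),W);cv2.polylines(im,[P.round().astype(int)],True,(255,0,255),1)
a=cv2.resize(im,(400,300));S=bot.grab_frame("side");g=S["pixels"].copy()
P=proj(S,C(91));cv2.polylines(g,[P.round().astype(int)],True,(255,0,255),1)
b=cv2.resize(g[195:405,190:400],(400,400));o=np.zeros((400,800,3),np.uint8);o[:300,:400]=a;o[:,400:]=b;cv2.imwrite("pics/final.png",o)
E
```

```text
[0.53133012 0.26580729 0.24438264] [-0.56676272  0.74690159 -0.38770791] 0.039867120307360795
{'x': -3.539, 'y': 8.725, 'z': -8.304, 'wx': 0.0, 'wy': 0.0, 'wz': 0.0} rows>= 4.0
```

View pics/final.png

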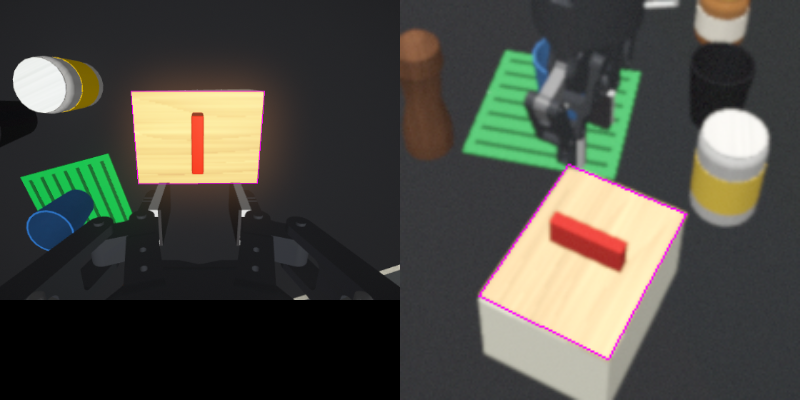

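The plate coincides with the predicted fully-home outline in both views, the cup stands on the mat, and the gripper is clear. I'm handing in.

```bash
python3 -c "
from bench import bot
print(bot.hand_in())"
```

```text
the job is handed in; nothing more can be done
None
```

I tipped the four nuts into the tub, stood the cup back on the mat, moved the lid from the rack onto the tub, and handed in at about 27.5 s on the robot's clock. The hand-in gives no verdict.

- **Nuts:** after the pour the top picture showed all four lying in the tub. I did not see them again once the lid was on.
- **Cup:** it stands upright at about (0.575, 0.012), roughly 11 mm from my estimate of the mat's centre. It slid a little in the grip during the pour, so I lowered it until I felt contact. I pressed a bit far (about 27 N), backed off and released.
- **Lid:** in the last wrist and side pictures its plate lies on the outline drawn for fully home. Contact came with the lid about 84 mm above the tub's underside. On the way in the rim touched one wall with about 5 N sideways; I shifted it about 1.5 mm and the load went away.
- **Jar, tin and pepper mill:** I planned every path clear of them and felt no contact. I did not measure their positions again at the end.
- **Arm:** during the pour setup, joints 3 and 4 each sat briefly at the edge of their range (readings -1.142 against -1.14, and -1.823 against -1.82). I then moved them away from it.

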